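Read the three codes of a sample bottle and file it in its tray

ROBOT

A 7-joint arm with a two-finger parallel gripper is mounted at the origin on the work surface. World frame = base frame: x ahead of the robot, y to its left, z up, the work surface at z = 0. Lengths are in m, angles in rad, forces in N, time in s.
With the tool pointing down it reaches from about 0.425 to 0.875 m from the base axis. Payload 4.7 kg.
Tool frame: the origin (TCP) lies on the centre line of the jaws, within the pads' length; the fingertips stand 14 mm ahead of it and the grasp point (between the pads) lies 5 mm behind it; z points along the fingers, y is the line along which they close (so a half turn about z gives the same grasp; the last joint's range is limited). The gripper opens to 87 mm and grips with 3 to 60 N. Pads are 19 mm wide; open, the fingers measure 117 mm over their backs; the gripper's body (75 mm by 190 mm) begins 51 mm behind the grasp point.
Start: joints at [-1.089, 0.321, -0.07, 1.45, 0.023, 1.371, -0.057], TCP at [0.293, 0.58, 0.237] pointing down, gripper open.
Joint ranges: [-2.86, 2.86], [-0.3, 2.09], [-1.38, 1.24], [0.06, 2.45], [-1.56, 4.7], [0.09, 2.05], [-2.69, 2.69]. Speed limits (rad/s): [2.57, 2.57, 3.14, 3.14, 3.14, 3.14, 3.14].

INTERFACE

Orientations are given as a rotation vector (axis times angle).
In Python, from bench import ctrl gives the robot as it stands.
- The arm moves only by the tool send_rows, never from a script. Its argument "steps" is a list of rows, each an object of numbers: "tx", "ty", "tz": the shift along the tool's x, y, z in units of 60 mm (1.0 is 60 mm); "turn": the turn about the tool's z in units of 8 degrees (1.0 is 8 degrees); "grip": the opening, from 0 (shut) to 1 (fully open). A call has 1 to 12 rows; each row shifts and turns the commanded pose from where the row before left it, along the tool's axes as they then stand; what a row does not reach is not made up. A row lasts 1/8 s, in which the tool goes at most 62.5 mm and 10.7 degrees, less where a joint would pass 70% of its speed; a pose out of reach is approached as far as the arm can. A call is refused whole if a number of a shift passes 1 or a number of a turn 1, either way. A call with a gripper value outside its range is refused whole. The fingers move at their own pace and stop on an object; "newtons" is the grip in N (left out, the last holds). Time passes only in rows, so rows that do not move let the fingers close. It gives the time, the measured TCP pose, the force, the opening and the grip force at its end, in the units of the state.
- ctrl.get_state(): the state, without advancing time (a new reading comes with each control period).
- ctrl.get_image(name): name is "scene" or "side" or "wrist"; returns a dict with "pixels" (400x640x3 uint8, red, green, blue), "K" (3x3 intrinsics, pixels), "cam_to_world" (4x4, takes a point from camera to world coordinates); the wrist camera has in their place "T_tool_cam" (4x4, takes a point from camera to tool coordinates, whose origin is the TCP and whose axes are the flange's). Camera axes: x right, y down, z forward; pixel columns grow to the right and rows downward; lengths in m; the calibration is good to about 2 mm. A picture is of the moment at which its call begins: read the wrist's pose just before it. There is no depth.
- ctrl.close_job(): hands the job in; it is judged then, once.
The state is a dict: "time": time; "joint_positions": joint angles; "qd": joint speeds; "joint_torque": joint torques, N m; "position": TCP position; "tool_rot": TCP orientation; "ft_force": force on the tool from outside, world axes, zero at the start; "torque": the same for the moment, N m; "grip_width": opening from 0.0 (shut) to 1.0 (fully open); "grip_force": force on a finger pad.
Only numpy, scipy, OpenCV 4.12 (cv2) and the standard library are available. Lean on these libraries where they do the work, as an engineer would, in place of code of your own. Each camera call takes 0.05 s, during which the arm holds its last target. There are 200 camera calls.

TASK

Pick up the yellow-capped sample bottle and show its labels to the code reader one after another: first red, then green, then blue, each held still for about a second squarely facing the reader's tilted window, centred on it and about 4 cm away. Then set the bottle down gently, upright, in the tray whose colour matches its cap, without letting it drop, and let go. Do not bump the reader or disturb the other things on the bench.

Things in the scene. Friction and masses are not known exactly. Their poses are not given: they have to be found in the camera images.
- sample: sample bottle: brown square body 46 x 46 x 70 mm, square yellow cap 32 x 32 x 32 mm on top (102 mm tall in all, cap sides parallel to the body), about 0.16 kg. Origin at the centre of its underside, z up. Red label on its +x side, green on +y, blue on -x, none on -y; a strip of each label's colour shows on the shoulder beside the cap. Starts upright on the blue mat
- label_red (a point): centre of the red label (38 x 50 mm) on the bottle's +x side, 35 mm above its underside and 23.5 mm from its axis; axes as the bottle's
- label_green (a point): centre of the green label, on the bottle's +y side, likewise
- label_blue (a point): centre of the blue label, on the bottle's -x side, likewise
- sample_mid (a point): point on the bottle's axis 35 mm above its underside
- reader: code reader, fixed: round black foot 84 mm across, 22 mm thick post, origin under the foot's centre; on it a white head 50 mm deep, 76 mm wide, 60 mm high, tilted back so that its window looks up 35 degrees above level, away from the robot. Highest point about 0.17 m above the table
- reader_window (a point): centre of the dark red window on the head's front face (76 x 60 mm), 0.12 m above the table and 30 mm ahead of the post; x points straight out of the window (35 degrees above level), y along its width, z up its face
- yellow_tray: yellow shallow square tray, fixed, 94 x 94 mm outside, 86 mm inside, rim 14 mm high, floor 4 mm thick; origin at the centre of its underside, on the grey mat
- white_tray: white tray, same size
- black_tray: black tray, same size
- bottle_mat: blue mat 250 x 250 x 3 mm, fixed, carrying the bottles and the flask; origin at the centre of its underside
- tray_mat: grey mat, same size, fixed, carrying the trays and the tape roll
- white_bottle: brown bottle like the sample, with a white cap; bystander
- black_bottle: brown bottle like the sample, with a black cap; bystander
- tall_flask: round glass bottle with a blue cap, 52 mm across and 155 mm tall; origin under its centre; bystander
- tape_roll: yellow ring 64 mm across, 22 mm tall, lying flat on the grey mat; bystander
- tip_box: dark blue pipette tip box with amber top, 85 x 122 x 67 mm, at the back; origin under its centre; bystander
- timer: small white bench timer 60 x 75 x 20 mm; origin under its centre; bystander
Things that resemble listed ones, but are neither listed nor needed, are in the scene too. Leave any purple look-alike of the yellow_tray alone.

How it is judged:
By the outcome, as a careful person would: the job done as asked, in the order asked, and still so for the second after the job is handed in, with the robot touching nothing.
It also fails if it takes over 64 s, if anything falls off the work surface, if the arm or the gripper's body presses on something with over 40 N, if the wrist force passes 120 N, or if a joint passes its speed limit or range.

## Working session

There is one attempt and no reset: what is moved stays moved. The work goes in short steps, Python scripts to look and compute and a tool call to move; the robot and the scene stay as the last step left them, time stands still between calls to the robot, and variables do not carry over. Pictures are saved under pics/ and viewed, at most 10 in all, crops included, and the job is handed in when it is done.

Besides the shell and the picture viewer there is one more tool, called after "Request:" as name([rows], argument=value, ...), one row to a line, values as JSON. send_rows: Moves the arm, as the interface text tells. Its arguments: {"type":"object","properties":{"steps":{"type":"array"},"newtons":{"type":"number"}},"required":["steps"]}

```bash
ls; mkdir -p pics; python3 - <<'E'
from bench import ctrl
import cv2,numpy as np
np.set_printoptions(precision=4,suppress=True)
print(ctrl.get_state())
for n in("scene","side","wrist"):
    im=ctrl.get_image(n); cv2.imwrite(f"pics/{n}0.png",im["pixels"][...,::-1]); print(n,im["K"].tolist(),im.get("cam_to_world",im.get("T_tool_cam")))
E
```

```text
pics
{'time': 0.0, 'joint_positions': array([-1.0889,  0.3218, -0.0701,  1.4517,  0.0226,  1.3708, -0.0569]), 'qd': array([-0.0012, -0.0017,  0.0014,  0.0017,  0.0014, -0.0012,  0.0009]), 'joint_torque': array([ -0.0001, -49.1278,  -0.404 , -31.2526,  -0.0639,   0.0438,
         0.0002]), 'position': array([0.2929, 0.5797, 0.2355]), 'tool_rot': array([-0.7281, -3.0557,  0.0029]), 'ft_force': array([ 0.1765, -0.3054, -0.4041]), 'torque': array([ 0.0053, -0.0222, -0.0001]), 'grip_force': 0.0, 'grip_width': 0.998681078635504}
scene [[363.5713443876263, 0.0, 319.18272183717204], [0.0, 363.5713443876263, 201.10752886524475], [0.0, 0.0, 1.0]] [[-0.7455  0.4655 -0.477   0.9835]
 [ 0.6665  0.5233 -0.531   0.4573]
 [ 0.0025 -0.7138 -0.7003  0.8451]
 [ 0.      0.      0.      1.    ]]
side [[467.0677895671311, 0.0, 313.51360162114497], [0.0, 467.0677895671311, 199.56896637978724], [0.0, 0.0, 1.0]] [[ 0.9472 -0.206   0.2459  0.138 ]
 [-0.3205 -0.577   0.7513 -1.1629]
 [-0.0129 -0.7904 -0.6125  0.9642]
 [ 0.      0.      0.      1.    ]]
wrist [[326.10884295325496, 0.0, 326.26300949182786], [0.0, 326.10884295325496, 202.60505222425292], [0.0, 0.0, 1.0]] [[-0.0003 -0.9629 -0.2697  0.0743]
 [ 1.     -0.0007  0.0015 -0.0003]
 [-0.0016 -0.2697  0.9629 -0.1476]
 [ 0.      0.      0.      1.    ]]
```

View pics/scene0.png

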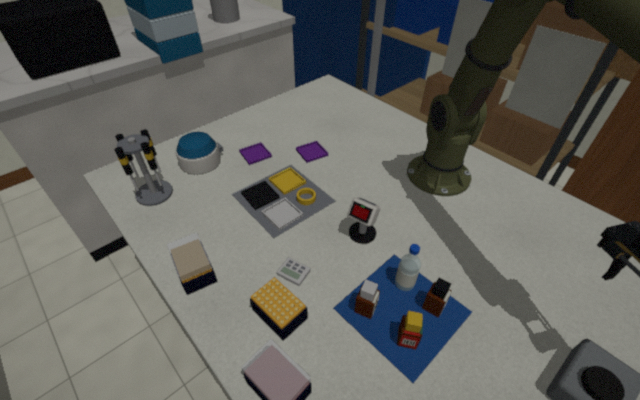

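View pics/side0.png

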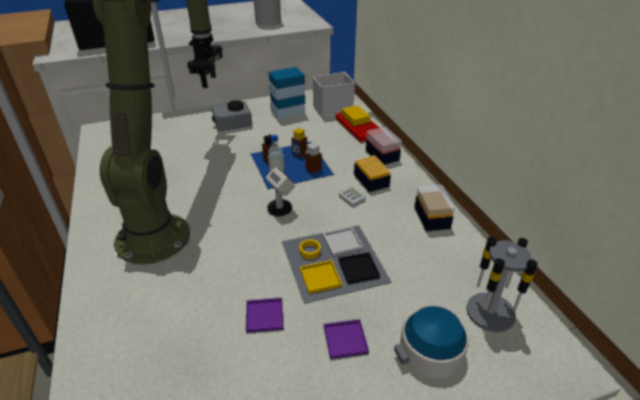

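The red label of the sample faces the scene camera (sample about (411,330)). The reader is at about (363,220) and the yellow tray at (288,180), with the tape roll next to the tray at (306,196). I'll zoom in to measure.

```bash
python3 - <<'E'
import cv2,numpy as np
a=cv2.imread("pics/scene0.png"); b=cv2.imread("pics/side0.png")
c=cv2.resize(a[185:375,330:480],None,fx=4,fy=4,interpolation=cv2.INTER_CUBIC)[:,:]
c=cv2.resize(a[190:360,325:475],(530,600),interpolation=cv2.INTER_CUBIC); cv2.imwrite("pics/z1.png",c)
d1=cv2.resize(b[125:225,245:345],(400,400),interpolation=cv2.INTER_CUBIC)
d2=cv2.resize(b[225:300,285:385],(400,300),interpolation=cv2.INTER_CUBIC)
d3=cv2.resize(a[160:240,230:330],(400,320),interpolation=cv2.INTER_CUBIC)
o=np.zeros((600,800,3),np.uint8);o[:400,:400]=d1;o[:300,400:]=d2;o[300:600,400:]=d3[:300];cv2.imwrite("pics/z2.png",o)
E
```

```text
(no output)
```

View pics/z1.png

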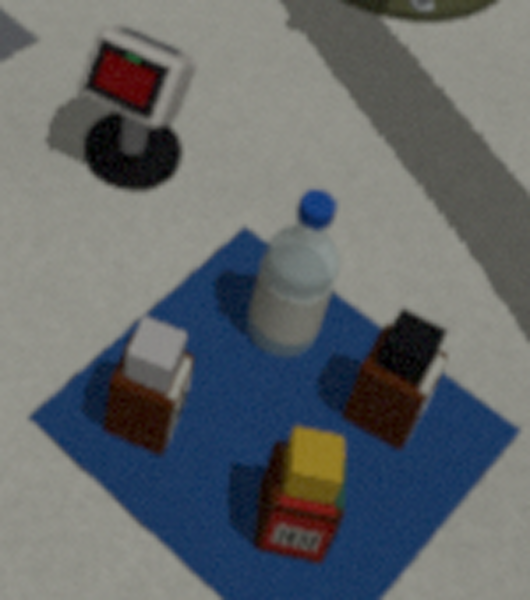

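View pics/z2.png

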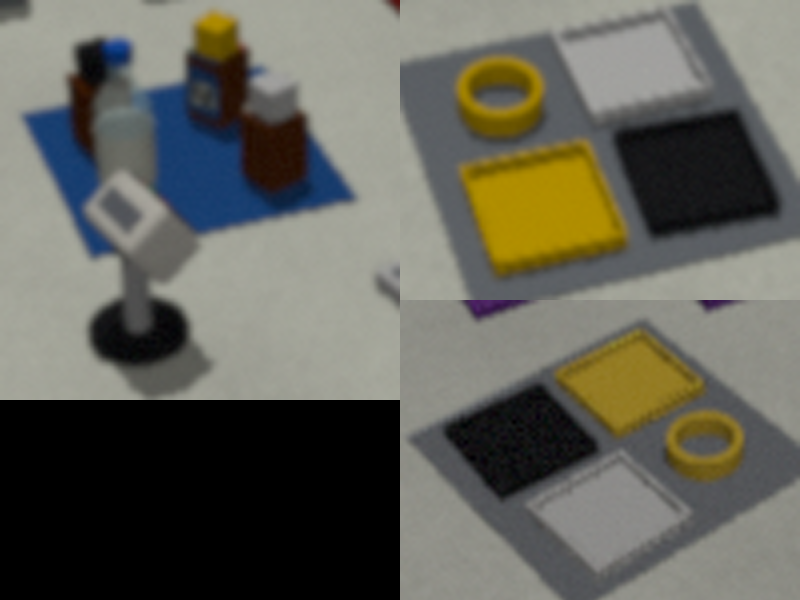

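```bash
cat > h.py <<'E'
import numpy as np
from scipy.spatial.transform import Rotation as R
from bench import ctrl
np.set_printoptions(precision=4,suppress=True)
def cam(n):
    im=ctrl.get_image(n); return im["K"],im["cam_to_world"],im["pixels"]
def ray(c,p):
    d=c[1][:3,:3]@np.linalg.solve(c[0],[p[0],p[1],1.]); return c[1][:3,3],d/np.linalg.norm(d)
def onz(c,p,z): o,d=ray(c,p); return o+d*(z-o[2])/d[2]
def tri(c1,p1,c2,p2):
    A=np.zeros((3,3));b=np.zeros(3);rs=[ray(c1,p1),ray(c2,p2)]
    for o,d in rs: M=np.eye(3)-np.outer(d,d);A+=M;b+=M@o
    x=np.linalg.solve(A,b); return x,[np.linalg.norm((np.eye(3)-np.outer(d,d))@(x-o)) for o,d in rs]
E
python3 - <<'E'
from h import *
S=cam("scene");D=cam("side")
z1=lambda p:(325+p[0]/3.533-.4,190+p[1]/3.529-.4)
zs=lambda p:(245+p[0]/4-.4,125+p[1]/4-.4)
zt=lambda p:(285+(p[0]-400)/4-.4,225+p[1]/4-.4)
zc=lambda p:(230+(p[0]-400)/4-.4,160+(p[1]-300)/4-.4)
print("cap tri",tri(S,z1((317,452)),D,zs((218,20))), onz(S,z1((317,452)),.105),onz(D,zs((218,20)),.105))
for p in[(295,427),(345,433),(343,480),(288,473)]: print("captop",onz(S,z1(p),.105))
for p in[(257,548),(322,562)]: print("base",onz(S,z1(p),.003))
for p in[(275,495),(340,512)]: print("labtop",onz(S,z1(p),.073))
print("foot",onz(S,z1((133,150)),.008),onz(D,zs((138,328)),.008))
for p in[(103,38),(165,62),(150,115),(88,88),(127,76)]: print("win .12",onz(S,z1(p),.12))
for p in[(645,328),(705,383),(618,435),(555,375)]: print("ytray S",onz(S,zc(p),.017))
for p in[(460,168),(590,140),(627,238),(497,265)]: print("ytray D",onz(D,zt(p),.017))
for n,p in dict(flask_cap=(317,205),whitecap=(158,350),blackcap=(415,340)).items(): print(n,onz(S,z1(p),.15 if 'fl' in n else .1))
for p in [(412,100),(0,0)][:0]:0
print("mat",[onz(S,z1(p),.003) for p in[(245,228),(32,415),(518,430)]])
s=ctrl.get_state();print(R.from_rotvec(s["tool_rot"]).as_matrix())
print("far stuff", onz(S,(595,375),.05))
E
```

```text
cap tri (array([0.5678, 0.3074, 0.1075]), [np.float64(0.0004119396548743944), np.float64(0.00041193965487428593)]) [0.5668 0.3068 0.105 ] [0.5688 0.3122 0.105 ]
captop [0.5634 0.287  0.105 ]
captop [0.5433 0.3105 0.105 ]
captop [0.5697 0.3288 0.105 ]
captop [0.5912 0.3035 0.105 ]
base [0.5949 0.3022 0.003 ]
base [0.5701 0.337  0.003 ]
labtop [0.5921 0.3008 0.073 ]
labtop [0.5706 0.3349 0.073 ]
foot [0.4052 0.009  0.008 ] [0.4033 0.0122 0.008 ]
win .12 [ 0.4139 -0.0292  0.12  ]
win .12 [0.3967 0.0226 0.12  ]
win .12 [0.4473 0.0534 0.12  ]
win .12 [0.4625 0.002  0.12  ]
win .12 [0.4304 0.0132 0.12  ]
ytray S [ 0.3774 -0.3707  0.017 ]
ytray S [ 0.3856 -0.2776  0.017 ]
ytray S [ 0.482  -0.2756  0.017 ]
ytray S [ 0.4761 -0.3721  0.017 ]
ytray D [ 0.3836 -0.2778  0.017 ]
ytray D [ 0.4788 -0.2823  0.017 ]
ytray D [ 0.4699 -0.3767  0.017 ]
ytray D [ 0.3803 -0.3703  0.017 ]
flask_cap [0.4454 0.2028 0.15  ]
whitecap [0.584  0.1899 0.1   ]
blackcap [0.4498 0.2993 0.1   ]
mat [array([0.3946, 0.1247, 0.003 ]), array([0.6397, 0.1312, 0.003 ]), array([0.3882, 0.3713, 0.003 ])]
[[-0.8926  0.4509 -0.0003]
 [ 0.4509  0.8926 -0.0008]
 [-0.0001 -0.0009 -1.    ]]
far stuff [0.3566 0.6292 0.05  ]
```

Measured positions:
- **Sample:** about (0.566, 0.308), yaw about 33°.
- **Reader:** foot at about (0.404, 0.011), yaw about 17°.
- **Yellow tray:** about (0.43, -0.325).

The rows can't tilt the tool directly, so I'll check early what the arm does when pushed out of reach.

Request:
send_rows([
  {"ty": 1, "grip": 1},
  {"ty": 1},
  {"ty": 1},
  {"ty": 1},
  {"ty": 1},
  {"ty": 1},
  {"ty": 1},
])

```text
validation failed for argument at $.st...
```

```bash
python3 -c "
from h import *
s=ctrl.get_state();print(s['joint_positions'],s['position'],R.from_rotvec(s['tool_rot']).as_matrix())"
```

```text
[-1.0889  0.3214 -0.0701  1.451   0.0226  1.3708 -0.0569] [0.293  0.58   0.2361] [[-0.8926  0.4509 -0.0003]
 [ 0.4509  0.8926 -0.0008]
 [-0.0001 -0.0009 -1.    ]]
```

Request:
send_rows([
  {"tx": 0, "ty": 1, "tz": 0, "turn": 0, "grip": 1},
  {"tx": 0, "ty": 1, "tz": 0, "turn": 0, "grip": 1},
  {"tx": 0, "ty": 1, "tz": 0, "turn": 0, "grip": 1},
  {"tx": 0, "ty": 1, "tz": 0, "turn": 0, "grip": 1},
  {"tx": 0, "ty": 1, "tz": 0, "turn": 0, "grip": 1},
  {"tx": 0, "ty": 1, "tz": 0, "turn": 0, "grip": 1},
  {"tx": 0, "ty": 1, "tz": 0, "turn": 0, "grip": 1},
])

```text
time: 1.12
position: [0.3935, 0.8397, 0.2313]
tool_rot: [0.613, 3.045, 0.035]
ft_force: [-2.6, 1.0, 0.0]
grip_width: 1.001
grip_force: 0.0
```

```bash
python3 -c "
from h import *
s=ctrl.get_state();print(s['time'],s['joint_positions'],s['position'],R.from_rotvec(s['tool_rot']).as_matrix())"
```

```text
1.125 [-1.119   1.1324 -0.5416  0.1812  0.5394  1.8245 -0.0339] [0.3935 0.8397 0.2313] [[-0.9215  0.3864  0.0387]
 [ 0.3872  0.9219  0.0151]
 [-0.0298  0.0289 -0.9991]]
```

Request:
send_rows([
  {"tx": 0, "ty": 1, "tz": 0, "turn": 0, "grip": 1},
  {"tx": 0, "ty": 1, "tz": 0, "turn": 0, "grip": 1},
  {"tx": 0, "ty": 1, "tz": 0, "turn": 0, "grip": 1},
  {"tx": 0, "ty": 1, "tz": 0, "turn": 0, "grip": 1},
  {"tx": 0, "ty": 0, "tz": 0, "turn": 0, "grip": 1},
])

```text
time: 1.75
position: [0.4196, 0.911, 0.2007]
tool_rot: [0.6, 2.993, 0.279]
ft_force: [-0.3, 0.6, -0.2]
grip_width: 0.998
grip_force: 0.0
```

```bash
python3 -c "
from h import *
s=ctrl.get_state();print(s['time'],s['joint_positions'],s['position'],R.from_rotvec(s['tool_rot']).as_matrix())"
```

```text
1.75 [-1.1923  1.2376  0.436   0.0587 -0.3907  1.6564  0.0154] [0.4196 0.911  0.2007] [[-0.9206  0.3747  0.1102]
 [ 0.3886  0.9069  0.1626]
 [-0.039   0.1925 -0.9805]]
```

Pushing past the reach limit does tilt the tool and the tilt builds up: 11° outward so far. I'll fit a kinematic model so I can plan this properly.

```bash
cat > kin.py <<'E'
import numpy as np
from scipy.spatial.transform import Rotation as R
def fk(q,s,L):
    # chain: z-rotations by odd joints, y-rotations by even joints
    T=np.eye(3);p=np.zeros(3)
    ax='zyzyzyz';adv=[L[0],0,L[1],0,L[2],0,L[3]]; off=[0,L[4],0,L[5],0,L[6],0]
    for i in range(7):
        T=T@R.from_euler(ax[i],s[i]*q[i]).as_matrix()
        if i%2==0: p=p+T@[0,0,adv[i]]
        else: p=p+T@[off[i],0,0]
    return p,T
E
python3 - <<'E'
from kin import *
from scipy.optimize import least_squares
import itertools
Q=[[-1.0889,.3218,-.0701,1.4517,.0226,1.3708,-.0569],[-1.119,1.1324,-.5416,.1812,.5394,1.8245,-.0339],[-1.1923,1.2376,.436,.0587,-.3907,1.6564,.0154]]
P=[[.2929,.5797,.2355],[.3935,.8397,.2313],[.4196,.911,.2007]]
M=[[[-.8926,.4509,-.0003],[.4509,.8926,-.0008],[-.0001,-.0009,-1]],[[-.9215,.3864,.0387],[.3872,.9219,.0151],[-.0298,.0289,-.9991]],[[-.9206,.3747,.1102],[.3886,.9069,.1626],[-.039,.1925,-.9805]]]
for s in itertools.product([1,-1],repeat=3):
    sg=[-1,1,s[0],1,s[1],1,s[2]]
    Rs=[fk(q,sg,[0]*7)[1].T@np.array(m) for q,m in zip(Q,M)]
    e=max(R.from_matrix(Rs[0].T@r).magnitude() for r in Rs)
    f=lambda L:np.concatenate([fk(q,sg,list(L)+[0]*3)[0]-p for q,p in zip(Q,P)])
    o=least_squares(f,[.3,.4,.4,.2]); print(sg,e,o.x,np.abs(o.fun).max(),R.from_matrix(Rs[0]).as_rotvec())
E
```

```text
[-1, 1, 1, 1, 1, 1, 1] 0.1004670566972239 [0.13971427 0.48330361 0.50766177 0.25264228] 0.07431192434898493 [-6.34944308e-04 -9.97060465e-04  1.54251628e+00]
[-1, 1, 1, 1, 1, 1, -1] 0.21620372885238762 [0.13971427 0.48330361 0.50766177 0.25264228] 0.07431192434898493 [-6.80584193e-04 -9.45398858e-04  1.42871629e+00]
[-1, 1, 1, 1, -1, 1, 1] 1.0098575057083896 [-0.16277923  0.47693744  0.53289604 -0.07080625] 0.04859328689815229 [-0.03770752  0.03114933  1.55124685]
[-1, 1, 1, 1, -1, 1, -1] 0.9948512465940733 [-0.16277923  0.47693744  0.53289604 -0.07080625] 0.04859328689815229 [-0.03535048  0.03275722  1.43747008]
[-1, 1, -1, 1, 1, 1, 1] 1.026860470552513 [-0.11716326  0.5018277   0.51577088  0.00746658] 0.04406881571998594 [ 0.03452592 -0.03618655  1.67529989]
[-1, 1, -1, 1, 1, 1, -1] 1.0383455945952136 [-0.11716326  0.5018277   0.51577088  0.00746658] 0.04406881571998594 [ 0.03189561 -0.03748442  1.56152432]
[-1, 1, -1, 1, -1, 1, 1] 0.1446921929484154 [0.33545269 0.46323333 0.5092748  0.4384566 ] 0.026075206275132656 [-7.83040924e-04 -8.79279140e-04  1.68460739e+00]
[-1, 1, -1, 1, -1, 1, -1] 0.0010790434497474199 [0.33545269 0.46323333 0.5092748  0.4384566 ] 0.026075206275132656 [-8.18440242e-04 -8.19962914e-04  1.57080740e+00]
```

Request:
send_rows([
  {"tx": 0, "ty": -1, "tz": -0.3, "turn": 0, "grip": 1},
  {"tx": 0, "ty": -1, "tz": -0.3, "turn": 0, "grip": 1},
  {"tx": 0, "ty": -1, "tz": -0.3, "turn": 0, "grip": 1},
])

```text
time: 2.12
position: [0.3735, 0.8191, 0.2219]
tool_rot: [0.597, 2.992, 0.288]
ft_force: [-0.9, 1.5, 2.0]
grip_width: 1.004
grip_force: 0.0
```

```bash
python3 -c "
from h import *
s=ctrl.get_state();print(s['time'],s['joint_positions'],s['position'],R.from_rotvec(s['tool_rot']).as_matrix())"
```

```text
2.125 [-1.4065  0.7748  0.4686  0.8895 -0.3089  1.3333  0.1275] [0.3735 0.8191 0.2219] [[-0.9213  0.3725  0.1113]
 [ 0.3869  0.9067  0.1682]
 [-0.0383  0.198  -0.9795]]
```

Request:
send_rows([
  {"tx": 0, "ty": -1, "tz": -0.3, "turn": 0, "grip": 1},
  {"tx": 0, "ty": -1, "tz": -0.3, "turn": 0, "grip": 1},
  {"tx": 0, "ty": -1, "tz": -0.3, "turn": 0, "grip": 1},
])

```text
time: 2.5
position: [0.2988, 0.6467, 0.2402]
tool_rot: [0.593, 2.992, 0.287]
ft_force: [-0.8, 0.6, 2.4]
grip_width: 1.0
grip_force: 0.0
```

```bash
python3 -c "
from h import *
s=ctrl.get_state();print(s['time'],s['joint_positions'],s['position'],R.from_rotvec(s['tool_rot']).as_matrix())"
```

```text
2.5 [-1.6147  0.3282  0.5316  1.4973 -0.1477  1.159   0.102 ] [0.2988 0.6467 0.2402] [[-0.9222  0.3699  0.1125]
 [ 0.3845  0.9077  0.1679]
 [-0.0401  0.1981 -0.9794]]
```

Tilt persists. Now I'll fit the geometry with offsets.

```bash
cat > kin.py <<'E'
import numpy as np
from scipy.spatial.transform import Rotation as R
SG=[-1,1,-1,1,-1,1,-1]; RT=R.from_euler('z',np.pi/2).as_matrix()
def fk(q,L,N=None):
    # L: 4 z-advances (after j1,j3,j5,j7); N: extra x,y offsets after joints
    T=np.eye(3);p=np.zeros(3);k=0
    N=np.zeros(14) if N is None else N
    for i in range(7):
        T=T@R.from_euler('zyzyzyz'[i],SG[i]*q[i]).as_matrix()
        p=p+T@[N[2*i],N[2*i+1],L[i//2] if i%2==0 else 0]
    return p,T@RT
Q=[[-1.0889,.3216,-.0701,1.4514,.0226,1.3708,-.0569],[-1.119,1.1324,-.5416,.1812,.5394,1.8245,-.0339],[-1.1923,1.2376,.436,.0587,-.3907,1.6564,.0154],[-1.4065,.7748,.4686,.8895,-.3089,1.3333,.1275],[-1.6147,.3282,.5316,1.4973,-.1477,1.159,.102]]
P=[[.293,.58,.236],[.3935,.8397,.2313],[.4196,.911,.2007],[.3735,.8191,.2219],[.2988,.6467,.2402]]
E
python3 - <<'E'
from kin import *
from scipy.optimize import least_squares
np.set_printoptions(precision=4,suppress=True)
def run(idx):
    def f(v):
        N=np.zeros(14);N[idx]=v[4:]
        return np.concatenate([fk(q,v[:4],N)[0]-p for q,p in zip(Q,P)])
    o=least_squares(f,[.3,.4,.4,.2]+[0.]*len(idx)); print(idx,o.x,np.abs(o.fun).max()*1e3)
run([]);run([4]);run([8]);run([4,6]);run([4,8]);run([0]);run([10]);run([4,6,10]);run([0,4,6,10]);run([1,5])
E
```

```text
[] [0.3514 0.4563 0.5101 0.4491] 26.793364667724028
[4] [0.3513 0.4556 0.508  0.4457 0.0047] 28.013922679078153
[8] [0.3794 0.4514 0.5117 0.4542 0.0202] 28.487854889734155
[4, 6] [0.3599 0.4554 0.5083 0.4461 0.004  0.0092] 31.151448824556283
[4, 8] [0.4287 0.4397 0.5068 0.4503 0.018  0.056 ] 31.46788294180408
[0] [ 0.3166  0.475   0.5348  0.4271 -0.0345] 30.365598415971196
[10] [ 0.3486  0.4461  0.4859  0.4427 -0.0317] 26.57870635311793
[4, 6, 10] [ 0.3609  0.44    0.4729  0.4433 -0.0068  0.015  -0.0526] 29.406037841636422
[0, 4, 6, 10] [ 0.3059  0.4652  0.5086  0.416  -0.0399 -0.0004 -0.0019 -0.0396] 28.67122851519932
[1, 5] [ 0.248   0.4679  0.5131  0.3532 -0.0161 -0.0105] 0.1611533059990844
```

```bash
cat >> kin.py <<'E'
from scipy.optimize import least_squares
L=[.248,.4679,.5131,.3532];NN=np.zeros(14);NN[1]=-.0161;NN[5]=-.0105
LO=np.array([-2.86,-.3,-1.38,.06,-1.56,.09,-2.69]);HI=np.array([2.86,2.09,1.24,2.45,4.7,2.05,2.69])
def F(q): return fk(q,L,NN)
def ik(p,M,q0,w=.3,reg=.003):
    q0=np.clip(q0,LO+1e-3,HI-1e-3)
    def f(q):
        a,T=F(q); return np.r_[a-p,w*R.from_matrix(M@T.T).as_rotvec(),reg*(q-q0)]
    o=least_squares(f,q0,bounds=(LO,HI)); a,T=F(o.x)
    return o.x,np.linalg.norm(a-p),R.from_matrix(M@T.T).magnitude()
def row(q,tx=0,ty=0,tz=0,turn=0,w=.3):
    p,T=F(q); return ik(p+T@(np.array([tx,ty,tz])*.06),T@R.from_euler('z',8*turn,degrees=True).as_matrix(),q,w)[0]
def tilt(q):
    z=F(q)[1][:,2]; return np.degrees(np.arctan2(np.hypot(z[0],z[1]),-z[2])),np.degrees(np.arctan2(z[1],z[0]))
E
cat > feas.py <<'E'
from kin import *
np.set_printoptions(precision=3,suppress=True)
def target(lab,psi,W,gz=.052,gap=.0635):
    c,s=np.cos(psi),np.sin(psi);t=np.radians(35)
    n=np.array([np.cos(t)*c,np.cos(t)*s,np.sin(t)]);d=np.array([np.sin(t)*c,np.sin(t)*s,-np.cos(t)])
    # bottle z=-d ; label normal=-n ; tool y = bottle -y, tool z = d
    b={'r':0,'g':-90,'b':180}[lab]
    # bottle x axis such that label normal = -n
    x0=-n; zb=-d; y0=np.cross(zb,x0); a=np.radians(b)
    xb=np.cos(a)*x0+np.sin(a)*y0; yb=np.cross(zb,xb)
    T=np.c_[np.cross(-yb,d),-yb,d]
    return W+n*gap-d*gz,T
if __name__=="__main__":
    for psi in (10,17):
        ps=np.radians(psi);W=np.array([.404+.03*np.cos(ps),.0105+.03*np.sin(ps),.12])
        for lab in 'rgb':
            p,T=target(lab,ps,W);best=[]
            for k in range(12):
                q0=np.random.default_rng(k).uniform(LO,HI);q0[0]=np.random.default_rng(k+50).uniform(-1,1);q0[4]=np.clip(q0[4],-1,1)
                best.append(ik(p,T,q0,reg=0))
            best.sort(key=lambda b:b[1]+b[2]);print(psi,lab,p,best[0],[round(b[1]+b[2],3) for b in best[:6]])
    for w in(.1,.3,1):
        q=np.array(Q[0]);out=[]
        for i in range(11): q=row(q,ty=1,w=w); out.append(tuple(np.round(tilt(q),1)))
        print(w,F(q)[0],out)
E
python3 feas.py
```

```text
10 r [0.455 0.02  0.199] (array([ 0.211, -0.3  , -0.167,  2.282, -0.321,  0.687,  2.001]), np.float64(0.044558161036418444), 0.11185759607399184) [np.float64(0.156), np.float64(0.156), np.float64(0.156), np.float64(0.156), np.float64(0.156), np.float64(0.156)]
10 g [0.455 0.02  0.199] (array([ 0.211, -0.3  , -0.167,  2.282, -0.321,  0.687,  0.43 ]), np.float64(0.04455809399326187), 0.11185789126824996) [np.float64(0.156), np.float64(0.156), np.float64(0.156), np.float64(0.156), np.float64(0.156), np.float64(0.156)]
10 b [0.455 0.02  0.199] (array([ 0.211, -0.3  , -0.167,  2.282, -0.321,  0.687, -1.141]), np.float64(0.04455811511422091), 0.11185779731445465) [np.float64(0.156), np.float64(0.156), np.float64(0.156), np.float64(0.156), np.float64(0.156), np.float64(0.156)]
17 r [0.454 0.026 0.199] (array([ 0.291, -0.3  , -0.168,  2.288, -0.493,  0.737,  2.308]), np.float64(0.03904208271155877), 0.1041339591870155) [np.float64(0.143), np.float64(0.143), np.float64(0.143), np.float64(0.143), np.float64(0.143), np.float64(0.143)]
17 g [0.454 0.026 0.199] (array([ 0.291, -0.3  , -0.168,  2.
[... 1083 characters left out ...]
np.float64(2.6), np.float64(63.1)), (np.float64(8.1), np.float64(63.1)), (np.float64(13.6), np.float64(63.2)), (np.float64(19.3), np.float64(63.2)), (np.float64(24.9), np.float64(63.2)), (np.float64(30.5), np.float64(63.2)), (np.float64(36.0), np.float64(63.2))]
1 [0.445 0.881 0.155] [(np.float64(0.1), np.float64(-113.5)), (np.float64(0.1), np.float64(-113.5)), (np.float64(0.1), np.float64(-113.4)), (np.float64(0.1), np.float64(-113.4)), (np.float64(0.4), np.float64(62.5)), (np.float64(1.4), np.float64(63.0)), (np.float64(2.4), np.float64(63.1)), (np.float64(3.4), np.float64(63.1)), (np.float64(4.4), np.float64(63.1)), (np.float64(5.5), np.float64(63.1)), (np.float64(6.5), np.float64(63.1))]
```

```bash
cat >> feas.py <<'E'
def target2(lab,psi,W,phi,gz=.052,gap=.0635,tl=35.):
    p,T=target(lab,psi,W,0,gap); t=np.radians(tl);c,s=np.cos(psi),np.sin(psi)
    n=np.array([np.cos(t)*c,np.cos(t)*s,np.sin(t)])
    T=R.from_rotvec(n*phi).as_matrix()@T
    return W+n*gap-T[:,2]*gz,T
E
cat > f2.py <<'E'
from feas import *
ps=np.radians(15);W=np.array([.404+.03*np.cos(ps),.0105+.03*np.sin(ps),.12])
for phi in range(-100,101,20):
    p,T=target2('g',ps,W,np.radians(phi));best=[]
    for k in range(8):
        q0=np.random.default_rng(k).uniform(LO,HI);q0[0]=np.random.default_rng(k+50).uniform(-1.5,1.5)
        best.append(ik(p,T,q0,reg=0))
    b=min(best,key=lambda b:b[1]+b[2]);z=T[:,2]
    print(phi,p,"tilt",np.degrees(np.arccos(-z[2])),np.degrees(np.arctan2(z[1],z[0])),b[0],round(b[1]*1e3,1),round(np.degrees(b[2]),1))
E
python3 f2.py
```

```text
-100 [0.475 0.083 0.149] tilt 98.17773276583954 -80.77508621793632 [-1.107  0.899  0.32   1.796  0.878  1.841 -1.664] 0.0 0.0
-80 [0.465 0.08  0.164] tilt 81.82226723416046 -69.22491378206368 [-0.93   0.563  0.008  2.001  1.015  1.737 -1.698] 0.0 0.0
-60 [0.457 0.071 0.178] tilt 65.82179604020884 -56.67747816732804 [-0.715  0.224 -0.242  2.192  1.06   1.52  -1.595] 0.0 0.0
-40 [0.453 0.058 0.189] tilt 51.13357737055106 -40.644980953546934 [ 0.225 -0.238 -0.974  2.33   0.844  1.015 -1.203] 0.0 0.0
-20 [0.452 0.042 0.196] tilt 39.66845407865669 -17.397689760032378 [-0.378 -0.3   -0.173  2.348  0.71   0.826 -0.859] 32.1 5.2
0 [0.454 0.024 0.199] tilt 35.0 14.999999999999998 [ 0.27  -0.3   -0.168  2.286 -0.451  0.721  0.657] 40.8 6.1
20 [0.461 0.007 0.196] tilt 39.66845407865669 47.39768976003237 [ 1.136 -0.267 -0.644  2.263 -0.955  1.12   1.324] 0.0 0.0
40 [ 0.47  -0.006  0.189] tilt 51.13357737055106 70.64498095354692 [ 1.777  0.435 -1.377  2.065 -0.521  1.117  1.157] 0.0 0.0
60 [ 0.48  -0.016  0.178] tilt 65.82179604020884 86.67747816732805 [ 1.566  0.986 -1.335  1.855 -0.179  1.273  0.937] 0.0 0.0
80 [ 0.491 -0.019  0.164] tilt 81.82226723416046 99.2249137820637 [ 0.993  0.835 -0.59   1.654 -0.666  1.701  1.395] 0.0 0.0
100 [ 0.501 -0.016  0.149] tilt 98.17773276583954 110.77508621793632 [ 0.987  1.194 -0.775  1.446 -0.547  1.876  1.267] 0.0 0.0
```

```bash
cat > sim.py <<'E'
from kin import *
import sys
np.set_printoptions(precision=3,suppress=True)
q0=np.array(Q[4])
print(F(q0)[0],tilt(q0))
for name,rows in dict(inw=[dict(ty=-1)]*12,inup=[dict(ty=-1,tz=-.4)]*4+[dict(ty=-1)]*8,down=[dict(ty=-1,tz=-.2)]*5+[dict(ty=-.5,tz=1)]*5).items():
    q=q0;print(name)
    for i,r in enumerate(rows):
        q=row(q,**r,w=.55)
        if i>2:print(i,F(q)[0],np.round(tilt(q),1),q)
E
python3 sim.py
```

```text
[0.299 0.647 0.24 ] (np.float64(11.664295363480516), np.float64(56.16428653958727))
inw
3 [0.21  0.429 0.193] [11.7 56.2] [-1.677 -0.206  0.423  2.091  0.16   1.047 -0.141]
4 [0.188 0.375 0.181] [11.6 56.1] [-1.262 -0.3    0.045  2.205  0.071  1.04  -0.067]
5 [0.181 0.351 0.155] [ 9.6 54.2] [-1.007 -0.3   -0.164  2.251 -0.013  1.023  0.018]
6 [0.174 0.328 0.129] [ 7.4 51.1] [-0.994 -0.3   -0.169  2.302 -0.018  1.01   0.029]
7 [0.167 0.303 0.104] [ 5.3 46. ] [-0.979 -0.3   -0.174  2.355 -0.023  0.995  0.043]
8 [0.16  0.277 0.079] [ 3.3 35.4] [-0.96  -0.3   -0.179  2.408 -0.029  0.978  0.06 ]
9 [0.154 0.251 0.06 ] [ 1.6 -1.6] [-0.906 -0.3   -0.21   2.45  -0.044  0.974  0.094]
10 [0.152 0.231 0.057] [  2.4 -86.2] [-0.736 -0.3   -0.332  2.45  -0.086  1.013  0.171]
11 [0.153 0.21  0.058] [   4.9 -106.5] [-0.687 -0.3   -0.339  2.45  -0.086  1.06   0.213]
inup
3 [0.199 0.413 0.287] [11.7 56.2] [-1.621 -0.3    0.326  1.976  0.166  1.259 -0.156]
4 [0.189 0.384 0.271] [ 9.9 54.4] [-1.028 -0.3   -0.147  2.018 -0.006  1.252  0.008]
5 [0.184 0.366 0.253] [ 7.3 50.4] [-1.018 -0.3   -0.151  2.048 -
[... 448 characters left out ...]
0.075]
11 [0.157 0.248 0.186] [   9.2 -107. ] [-0.935 -0.3   -0.16   2.187 -0.017  1.409  0.094]
down
3 [0.205 0.421 0.24 ] [11.7 56.2] [-1.673 -0.264  0.393  2.039  0.175  1.157 -0.159]
4 [0.189 0.381 0.235] [10.5 55.1] [-1.027 -0.3   -0.149  2.089 -0.006  1.169  0.007]
5 [0.184 0.363 0.171] [10.5 55.1] [-1.027 -0.299 -0.15   2.22  -0.006  1.038  0.008]
6 [0.179 0.344 0.107] [10.5 55.1] [-1.026 -0.273 -0.152  2.339 -0.003  0.893  0.004]
7 [0.174 0.326 0.042] [10.5 55.1] [-1.023 -0.211 -0.157  2.443  0.01   0.727 -0.007]
8 [ 0.176  0.322 -0.018] [ 9.5 54.2] [ 0.28  -0.147 -1.38   2.45  -0.22   0.566  0.247]
9 [ 0.181  0.321 -0.08 ] [ 8. 53.] [ 0.174  0.576 -1.38   2.45   1.041  0.703 -0.818]
```

Request:
send_rows([
  {"tx": -0.3, "ty": -1, "tz": -0.4, "turn": 0, "grip": 1},
  {"tx": -0.3, "ty": -1, "tz": -0.4, "turn": 0, "grip": 1},
  {"tx": -0.3, "ty": -1, "tz": -0.4, "turn": 0, "grip": 1},
  {"tx": -0.3, "ty": -1, "tz": -0.4, "turn": 0, "grip": 1},
  {"tx": 0, "ty": -1, "tz": 0, "turn": 0, "grip": 1},
  {"tx": 0, "ty": -1, "tz": 0, "turn": 0, "grip": 1},
  {"tx": 0, "ty": -1, "tz": 0, "turn": 0, "grip": 1},
])

```text
time: 3.38
position: [0.2555, 0.3661, 0.2828]
tool_rot: [0.581, 2.997, 0.294]
ft_force: [0.0, -0.8, 0.3]
grip_width: 0.999
grip_force: 0.0
```

```bash
cat > st.py <<'E'
from h import *
from kin import tilt,F
s=ctrl.get_state();T=R.from_rotvec(s['tool_rot']).as_matrix();z=T[:,2]
print(s['time'],s['joint_positions'],s['position'],"ft",s['ft_force'],"grip",s['grip_width'],s['grip_force'])
print(T,"tilt",np.degrees(np.arctan2(np.hypot(z[0],z[1]),-z[2])),np.degrees(np.arctan2(z[1],z[0])),"yaw tooly",np.degrees(np.arctan2(T[1,1],T[0,1])),"az",np.degrees(np.arctan2(s['position'][1],s['position'][0])),"model err",F(s['joint_positions'])[0]-s['position'])
E
python3 st.py
```

```text
3.375 [-0.9975 -0.2931 -0.0211  1.9956 -0.0039  1.2331  0.1703] [0.2555 0.3661 0.2828] ft [ 0.0437 -0.7552  0.2998] grip 0.9993625686695261 0.0
[[-0.9255  0.3626  0.1093]
 [ 0.377   0.91    0.1728]
 [-0.0368  0.2011 -0.9789]] tilt 11.798173187225437 57.67184193419278 yaw tooly 68.27280787871119 az 55.09599040347818 model err [-0.0001 -0.0003  0.0001]
```

Request:
send_rows([
  {"tx": 0, "ty": -1, "tz": 0, "turn": 0, "grip": 1},
  {"tx": 0, "ty": -1, "tz": 0, "turn": 0, "grip": 1},
  {"tx": 0, "ty": -1, "tz": 0, "turn": 0, "grip": 1},
  {"tx": 0, "ty": -1, "tz": 0, "turn": 0, "grip": 1},
])

```text
time: 3.88
position: [0.2236, 0.3069, 0.2043]
tool_rot: [0.563, 3.072, 0.097]
ft_force: [-1.4, 0.8, 1.1]
grip_width: 1.001
grip_force: 0.0
```

```bash
python3 st.py
```

```text
3.875 [-0.5851 -0.3017 -0.3442  2.1315 -0.1201  1.2336  0.3262] [0.2236 0.3069 0.2043] ft [-1.374   0.8241  1.08  ] grip 1.0010958516837871 0.0
[[-0.9348  0.354   0.0282]
 [ 0.355   0.933   0.0581]
 [-0.0057  0.0643 -0.9979]] tilt 3.6998644137269507 64.12498805767126 yaw tooly 69.2245929863601 az 53.92784044626863 model err [-0.0001 -0.0002  0.0001]
```

Request:
send_rows([
  {"tx": 0, "ty": -1, "tz": 0, "turn": 0, "grip": 1},
  {"tx": 0, "ty": -0.4, "tz": 0, "turn": 0, "grip": 1},
])

```text
time: 4.12
position: [0.2222, 0.2787, 0.1852]
tool_rot: [-0.584, -3.078, -0.044]
ft_force: [-0.1, 0.6, 0.0]
grip_width: 1.001
grip_force: 0.0
```

```bash
python3 st.py; sed -i 's/TRUE//' h.py; python3 - <<'E'
from feas import *
# j7 for options of jaw axis at read poses, continuing from a common posture
ps=np.radians(15);W=np.array([.404+.03*np.cos(ps),.0105+.03*np.sin(ps),.12])
for phi in (18,22,26,30):
  for lab in 'rgb':
    p,T=target2(lab,ps,W,np.radians(phi))
    for off in(0,90,-90):
      T2=T@R.from_euler('z',off,degrees=True).as_matrix()
      b=min((ik(p,T2,np.r_[-.9+.0*k+np.random.default_rng(k).uniform(0,2),np.random.default_rng(k).uniform(LO[1:],HI[1:])],reg=0) for k in range(5)),key=lambda b:b[1]+b[2])
      if b[1]+b[2]<.005: print(phi,lab,off,b[0])
      else: print(phi,lab,off,'bad',b[1:])
E
```

```text
4.125 [-0.7011 -0.3017 -0.2087  2.1781 -0.087   1.2392  0.3222] [0.2222 0.2787 0.1852] ft [-0.1177  0.6063  0.0037] grip 1.0012908864807681 0.0
[[-0.9305  0.3662 -0.0031]
 [ 0.3659  0.9302  0.0293]
 [ 0.0136  0.0261 -0.9996]] tilt 1.6859835540234394 96.1376983686397 yaw tooly 68.51275296861692 az 51.4373050416686 model err [-0.     -0.0002  0.0001]
18 r 0 [ 0.136 -0.29   0.206  2.307 -0.703  0.922  2.656]
18 r 90 [ 0.427 -0.27  -0.048  2.298 -0.788  0.968  1.156]
18 r -90 [ 0.678 -0.268 -0.267  2.291 -0.852  1.009 -1.931]
18 g 0 [ 0.427 -0.27  -0.048  2.298 -0.788  0.968  1.156]
18 g 90 [ 0.755 -0.27  -0.333  2.289 -0.87   1.023 -0.345]
18 g -90 [ 0.136 -0.29   0.206  2.307 -0.703  0.922  2.656]
18 b 0 [ 0.755 -0.27  -0.333  2.289 -0.87   1.023 -0.345]
18 b 90 [ 0.678 -0.268 -0.267  2.291 -0.852  1.009 -1.931]
18 b -90 [ 0.427 -0.27  -0.048  2.298 -0.788  0.968  1.156]
22 r 0 [-0.111 -0.263  0.479  2.283 -0.684  0.959  2.689]
22 r 90 [ 0.407 -0.207  0.014  2.268 -0.815  1.031  1.225]
22 r -90 [ 1.011 -0.213 -0.527  2.25  -0.921  1.114 -1.825]
22 g 0 [ 0.407 -0.207  0.014  2.268 -0.81
[... 695 characters left out ...]
  2.201 -1.036  1.296 -0.108]
26 b 90 [ 1.326 -0.157 -0.794  2.208 -0.944  1.193 -1.759]
26 b -90 [ 0.405 -0.141  0.056  2.235 -0.841  1.099  1.289]
30 r 0 bad (np.float64(0.0014142773060829708), 0.011976467520326979)
30 r 90 [ 0.275 -0.08   0.217  2.204 -0.855  1.162  1.339]
30 r -90 [ 1.632 -0.077 -1.08   2.166 -0.92   1.234 -1.732]
30 g 0 [ 0.275 -0.08   0.217  2.204 -0.855  1.162  1.339]
30 g 90 [ 1.841 -0.113 -1.264  2.163 -0.949  1.268 -0.133]
30 g -90 bad (np.float64(0.001414277303111122), 0.011976467524225173)
30 b 0 [ 1.841 -0.113 -1.264  2.163 -0.949  1.268 -0.133]
30 b 90 [ 1.632 -0.077 -1.08   2.166 -0.92   1.234 -1.732]
30 b -90 [ 0.275 -0.08   0.217  2.204 -0.855  1.162  1.339]
```

Request:
send_rows([
  {"tx": -0.4, "ty": 0.2, "tz": -0.7, "turn": 0, "grip": 1},
  {"tx": -0.9, "ty": 0.45, "tz": -0.6, "turn": 0, "grip": 1},
  {"tx": -0.95, "ty": 0.48, "tz": 0, "turn": 0, "grip": 1},
  {"tx": -0.95, "ty": 0.48, "tz": 0, "turn": 0, "grip": 1},
  {"tx": -0.95, "ty": 0.48, "tz": 0, "turn": 0, "grip": 1},
  {"tx": -1, "ty": 0.48, "tz": 0, "turn": 0, "grip": 1},
  {"tx": 0, "ty": 0, "tz": 0, "turn": 1, "grip": 1},
  {"tx": 0, "ty": 0, "tz": 0, "turn": 1, "grip": 1},
  {"tx": 0, "ty": 0, "tz": 0, "turn": 1, "grip": 1},
  {"tx": 0, "ty": 0, "tz": 0, "turn": 1, "grip": 1},
  {"tx": 0, "ty": 0, "tz": 0, "turn": 1, "grip": 1},
  {"tx": 0, "ty": 0, "tz": 0, "turn": 1, "grip": 1},
])

```text
time: 5.62
position: [0.5525, 0.3034, 0.2591]
tool_rot: [-1.788, -2.556, -0.036]
ft_force: [-0.7, -0.1, -0.3]
grip_width: 0.998
grip_force: 0.0
```

Request:
send_rows([
  {"tx": 0, "ty": 0, "tz": 0, "turn": 1, "grip": 1},
  {"tx": 0, "ty": 0, "tz": 0, "turn": 1, "grip": 1},
  {"tx": 0, "ty": 0, "tz": 0, "turn": 1, "grip": 1},
  {"tx": 0, "ty": 0, "tz": 0, "turn": 1, "grip": 1},
  {"tx": 0, "ty": 0, "tz": 0, "turn": 1, "grip": 1},
  {"tx": 0, "ty": 0, "tz": 0, "turn": 1, "grip": 1},
  {"tx": 0, "ty": 0, "tz": 0, "turn": 1, "grip": 1},
  {"tx": 0, "ty": 0, "tz": 0, "turn": 1, "grip": 1},
  {"tx": 0, "ty": 0, "tz": 0, "turn": 1, "grip": 1},
  {"tx": 0, "ty": 0, "tz": 0, "turn": 0.7, "grip": 1},
])

```text
time: 6.88
position: [0.5525, 0.3034, 0.2589]
tool_rot: [-2.985, -0.87, -0.005]
ft_force: [-0.1, 0.7, 0.3]
grip_width: 0.998
grip_force: 0.0
```

```bash
python3 st.py; python3 - <<'E'
from h import *
import cv2
s=ctrl.get_state();im=ctrl.get_image("wrist")
cv2.imwrite("pics/w1.png",im["pixels"][...,::-1])
np.savez("w1.npz",K=im["K"],X=im["T_tool_cam"],p=s["position"],r=s["tool_rot"],px=im["pixels"])
S=ctrl.get_image("scene");px=S["pixels"].astype(float)
red=(px[...,0]-np.maximum(px[...,1],px[...,2]))
sub=red[195:230,345:385];print(sub.max())
np.savez("s1.npz",K=S["K"],C=S["cam_to_world"],px=S["pixels"])
from scipy.optimize import least_squares
K,C=S["K"],S["cam_to_world"];Ci=np.linalg.inv(C)
def proj(X): c=Ci[:3,:3]@X.T+Ci[:3,3:]; u=K@c; return (u[:2]/u[2]).T
def render(v):
    x,y,psi,w,h=v; c,s_=np.cos(psi),np.sin(psi);t=np.radians(35)
    n=np.array([np.cos(t)*c,np.cos(t)*s_,np.sin(t)]);yy=np.array([-s_,c,0]);zz=np.cross(n,yy)
    W=np.array([x+.03*c,y+.03*s_,.12]);P=np.array([W+a*w*yy+b*h*zz for a,b in((1,1),(-1,1),(-1,-1),(1,-1))])
    q=(proj(P)-[345,195]+.5)*8
    m=np.zeros((35*8,40*8),np.uint8);cv2.fillPoly(m,[np.round(q*16).astype(np.int32)],255,shift=4)
    m=cv2.resize(m,(40,35),interpolation=cv2.INTER_AREA)/255.
    return cv2.GaussianBlur(m,(0,0),.6)
g=np.clip(sub/np.percentile(sub,97),0,1)
from scipy.optimize import minimize
best=None
for p0 in(5,15,25):
    o=minimize(lambda v:((render(v)-g)**2).sum(),[.404,.0105,np.radians(p0),.028,.02],method="Nelder-Mead",options=dict(initial_simplex=np.array([.404,.0105,np.radians(p0),.028,.02])+np.vstack([np.zeros(5),np.diag([.01,.01,.15,.008,.008])]),maxiter=800))
    print(o.x,np.degrees(o.x[2]),o.fun)
E
```

```text
6.875 [-0.7428  0.2624  0.2644  1.491  -0.1002  1.3879 -1.4731] [0.5525 0.3034 0.2589] ft [-0.1373  0.6777  0.3259] grip 0.9981135636524563 0.0
[[ 0.8434  0.5372 -0.0056]
 [ 0.5371 -0.8429  0.0318]
 [ 0.0124 -0.0298 -0.9995]] tilt 1.8476694145852677 99.95923756874242 yaw tooly -57.48743595185538 az 28.774703478017248 model err [0.0002 0.     0.0001]
89.0
[0.4049 0.0073 0.2063 0.0227 0.0142] 11.819685666232008 3.537138619452699
[0.405  0.0067 0.232  0.0228 0.0143] 13.293288218676574 3.4561013825981437
[ 0.4066 -0.0006  0.4806  0.0212  0.0145] 27.535500784844203 10.180886885828194
```

View pics/w1.png

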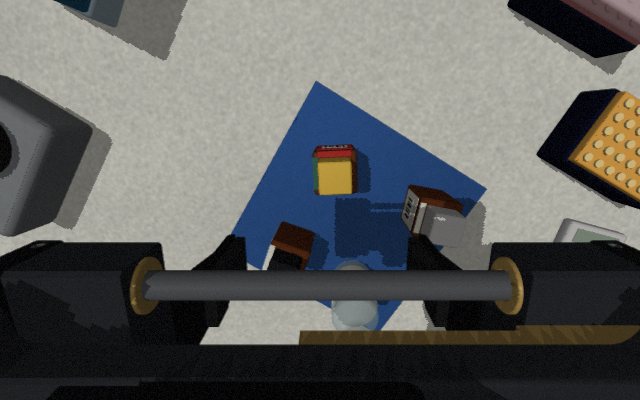

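The sample sits at (337,175), with its red edge up and green to the left, so the jaw axis is parallel to the cap sides. I'll segment the cap top for the offset, and also optimise the read posture.

```bash
python3 - <<'E'
from h import *
import cv2
d=np.load("w1.npz");px=d["px"];T=R.from_rotvec(d["r"]).as_matrix();X=d["X"]
C=np.eye(4);C[:3,:3]=T@X[:3,:3];C[:3,3]=d["p"]+T@X[:3,3];c=(d["K"],C)
hsv=cv2.cvtColor(px,cv2.COLOR_RGB2HSV);m=cv2.inRange(hsv,(20,120,150),(35,255,255));m[:, :290]=0;m[:,400:]=0;m[:120]=0;m[230:]=0
n,l,st,_=cv2.connectedComponentsWithStats(m);k=1+np.argmax(st[1:,4]);ct=cv2.findContours((l==k).astype(np.uint8),0,2)[0][0]
r=cv2.minAreaRect(ct);print(r)
b=cv2.boxPoints(r)
P=np.array([onz(c,p,.105) for p in b]);print(P,P.mean(0))
e=np.diff(np.vstack([P,P[:1]]),axis=0);print(np.linalg.norm(e,axis=1),np.degrees(np.arctan2(e[:,1],e[:,0])))
t=P.mean(0)-d["p"];print("offset in tool",T.T@t, "units(level) ",T.T@np.array([t[0],t[1],0])/.06)
E
python3 - <<'E'
from feas import *
for psi in(11,15):
 ps=np.radians(psi);W=np.array([.405+.03*np.cos(ps),.0075+.03*np.sin(ps),.12])
 for gap in(.0635,.0685):
  for phi in(12,16,20,24):
   p,T=target2('r',ps,W,np.radians(phi),gap=gap);bs=[ik(p,T,np.r_[np.random.default_rng(k).uniform(-1,1.5),np.random.default_rng(k).uniform(LO[1:],HI[1:])],reg=0) for k in range(5)]
   b=min(bs,key=lambda b:b[1]+b[2]);print(psi,gap,phi,b[0],round(b[1]*1e3,1),round(np.degrees(b[2]),1))
E
```

```text
((334.0, 178.0), (32.0, 32.0), 90.0)
[[0.571  0.3304 0.105 ]
 [0.5871 0.3054 0.105 ]
 [0.5617 0.2886 0.105 ]
 [0.5452 0.3141 0.105 ]] [0.5663 0.3096 0.105 ]
[0.0297 0.0305 0.0305 0.0306] [ -57.2583 -146.4317  122.9218   32.123 ]
offset in tool [0.0131 0.0068 0.154 ] units(level)  [0.2494 0.0361 0.002 ]
11 0.0635 12 [ 0.493 -0.3   -0.169  2.308 -0.748  0.873  2.586] 15.2 2.7
11 0.0635 16 [ 0.544 -0.3   -0.17   2.314 -0.804  0.927  2.666] 4.5 0.8
11 0.0635 20 [ 0.161 -0.287  0.209  2.313 -0.726  0.919  2.643] 0.0 0.0
11 0.0635 24 [-0.062 -0.255  0.463  2.29  -0.718  0.96   2.686] 0.0 0.0
11 0.0685 12 [ 0.484 -0.3   -0.169  2.301 -0.741  0.87   2.571] 14.2 2.5
11 0.0685 16 [ 0.536 -0.3   -0.169  2.307 -0.799  0.924  2.652] 3.6 0.6
11 0.0685 20 [ 0.152 -0.282  0.211  2.303 -0.724  0.919  2.633] 0.0 0.0
11 0.0685 24 [-0.087 -0.254  0.479  2.281 -0.712  0.958  2.674] 0.0 0.0
15 0.0635 12 [ 0.501 -0.3   -0.169  2.305 -0.76   0.904  2.655] 9.7 1.7
15 0.0635 16 [ 0.318 -0.3    0.028  2.312 -0.736  0.919  2.665] 0.0 0.0
15 0.0635 20 [-0.029 -0.277  0.385  2.293 -0.679  0.936  2.667] 0.0 0.0
15 0.0635 24 [-0.322 -0.269  0.701  2.268 -0.648  0.971  2.69 ] 0.0 0.0
15 0.0685 12 [ 0.492 -0.3   -0.169  2.298 -0.755  0.901  2.641] 8.8 1.6
15 0.0685 16 [ 0.247 -0.299  0.083  2.305 -0.713  0.908  2.638] 0.0 0.0
15 0.0685 20 [ 0.087 -0.255  0.278  2.28  -0.717  0.955  2.69 ] 0.0 0.0
15 0.0685 24 [-0.309 -0.259  0.684  2.258 -0.657  0.976  2.689] 0.0 0.0
```

```bash
cat > f3.py <<'E'
from feas import *
def marg(p,T,q0):
    h=(HI-LO)/2;mid=(HI+LO)/2
    def f(q):
        a,M=F(q);return np.r_[100*(a-p),30*R.from_matrix(T@M.T).as_rotvec(),.3*np.exp(8*(np.abs(q-mid)/h-.97))]
    o=least_squares(f,np.clip(q0,LO+.01,HI-.01),bounds=(LO,HI));a,M=F(o.x)
    return o.x,np.linalg.norm(a-p)*1e3,np.degrees(R.from_matrix(T@M.T).magnitude()),np.min(h-np.abs(o.x-mid))
if __name__=="__main__":
  ps=np.radians(13);W=np.array([.405+.03*np.cos(ps),.007+.03*np.sin(ps),.12])
  for phi,off in((20,0),(-35,-90),(-42,-90),(-50,-90),(-60,-90)):
    for lab in 'rgb':
      p,T=target2(lab,ps,W,np.radians(phi));T=T@R.from_euler('z',off,degrees=True).as_matrix()
      bs=[marg(p,T,np.r_[np.random.default_rng(k).uniform(-1,1.5),np.random.default_rng(k).uniform(LO[1:],HI[1:])]) for k in range(8)]
      b=min(bs,key=lambda b:b[1]+b[2]-10*b[3]);print(phi,lab,b[0],np.round(b[1:],2))
E
python3 f3.py
python3 - <<'E'
from h import *
d=np.load("s1.npz");c=(d["K"],d["C"])
for n,p,z in [("pip base",(153,192),0),("pip top on base line",(134,140),.2),("pot",(200,165),0),("p1",(255,154),0),("p2",(312,151),0),("tip",(280,305),.067),("box",(192,260),.05),("timer",(293,270),.02),("tape",(306,197),.02)]: print(n,onz(c,p,z))
E
```

```text
20 r [ 0.082 -0.277  0.284  2.301 -0.707  0.931  2.659] [0.18 0.06 0.02]
20 g [ 0.634 -0.244 -0.203  2.285 -0.85   1.015  1.209] [0.15 0.03 0.06]
20 b [ 0.634 -0.244 -0.203  2.285 -0.85   1.015 -0.362] [0.15 0.03 0.06]
-35 r [-0.458 -0.234 -0.295  2.363  0.903  1.058  1.93 ] [0.17 0.04 0.07]
-35 g [-0.451 -0.234 -0.3    2.363  0.902  1.056  0.361] [0.17 0.04 0.07]
-35 b [-0.451 -0.234 -0.301  2.363  0.902  1.056 -1.21 ] [0.17 0.04 0.07]
-42 r [-0.129 -0.109 -0.684  2.308  0.952  1.169  1.806] [0.05 0.01 0.14]
-42 g [-0.122 -0.109 -0.691  2.308  0.951  1.168  0.236] [0.05 0.01 0.14]
-42 b [-0.122 -0.109 -0.691  2.308  0.951  1.168 -1.335] [0.05 0.01 0.14]
-50 r [-0.023  0.1   -0.884  2.242  1.072  1.404  1.635] [0.01 0.   0.21]
-50 g [-0.025  0.1   -0.882  2.242  1.072  1.404  0.064] [0.01 0.   0.21]
-50 b [-0.026  0.1   -0.881  2.242  1.072  1.404 -1.506] [0.01 0.   0.21]
-60 r [-0.266  0.307 -0.704  2.159  1.134  1.638  1.498] [0.   0.   0.29]
-60 g [-0.272  0.305 -0.697  2.159  1.133  1.635 -0.072] [0.   0.   0.29]
-60 b [-0.289  0.301 -0.679  2.159  1.129  1.63  -1.641] [0.   0.   0.29]
pip base [ 0.8006 -0.5921  0.    ]
pip top on base line [ 0.7888 -0.6059  0.2   ]
pot [ 0.6096 -0.6175  0.    ]
p1 [ 0.4198 -0.5382  0.    ]
p2 [ 0.2444 -0.408   0.    ]
tip [0.7567 0.0673 0.067 ]
box [ 0.8464 -0.2041  0.05  ]
timer [ 0.6526 -0.0165  0.02  ]
tape [ 0.441  -0.2114  0.02  ]
```

Request:
send_rows([
  {"tx": 0.215, "ty": 0.12, "tz": 0, "turn": -1, "grip": 1},
  {"tx": 0, "ty": 0, "tz": 0, "turn": -1, "grip": 1},
  {"tx": 0, "ty": 0, "tz": 0, "turn": -1, "grip": 1},
  {"tx": 0, "ty": 0, "tz": 0, "turn": -1, "grip": 1},
  {"tx": 0, "ty": 0, "tz": 0, "turn": -1, "grip": 1},
  {"tx": 0, "ty": 0, "tz": 0, "turn": -1, "grip": 1},
  {"tx": 0, "ty": 0, "tz": 0, "turn": -1, "grip": 1},
  {"tx": 0, "ty": 0, "tz": 0, "turn": -1, "grip": 1},
  {"tx": 0, "ty": 0, "tz": 0, "turn": -1, "grip": 1},
  {"tx": 0, "ty": 0, "tz": 0, "turn": -1, "grip": 1},
  {"tx": 0, "ty": 0, "tz": 0, "turn": -1, "grip": 1},
  {"tx": 0, "ty": 0, "tz": 0, "turn": -0.26, "grip": 1},
])

```text
time: 8.48
position: [0.5682, 0.3033, 0.2588]
tool_rot: [-1.497, -2.738, -0.042]
ft_force: [0.3, -0.7, 0.0]
grip_width: 1.005
grip_force: 0.0
```

Request:
send_rows([
  {"tx": 0, "ty": 0, "tz": 0.7, "turn": 0, "grip": 1},
  {"tx": 0, "ty": 0, "tz": 0.7, "turn": 0, "grip": 1},
  {"tx": 0, "ty": 0, "tz": 0, "turn": 0, "grip": 1},
])

```text
time: 8.85
position: [0.5657, 0.3045, 0.1709]
tool_rot: [-1.5, -2.731, -0.032]
ft_force: [0.4, 0.2, 0.2]
grip_width: 1.0
grip_force: 0.0
```

```bash
python3 st.py; python3 - <<'E'
from h import *
import cv2
s=ctrl.get_state();im=ctrl.get_image("wrist");px=im["pixels"]
T=R.from_rotvec(s["tool_rot"]).as_matrix();X=im["T_tool_cam"];C=np.eye(4);C[:3,:3]=T@X[:3,:3];C[:3,3]=s["position"]+T@X[:3,3];c=(im["K"],C)
hsv=cv2.cvtColor(px,cv2.COLOR_RGB2HSV);m=cv2.inRange(hsv,(20,120,120),(35,255,255));m[:,:240]=0;m[:,430:]=0
n,l,st,_=cv2.connectedComponentsWithStats(m);k=1+np.argmax(st[1:,4]);ct=cv2.findContours((l==k).astype(np.uint8),0,2)[0][0];r=cv2.minAreaRect(ct)
P=np.array([onz(c,p,.105) for p in cv2.boxPoints(r)]);e=np.diff(np.vstack([P,P[:1]]),axis=0);print(r,P.mean(0),np.linalg.norm(e,axis=1),np.degrees(np.arctan2(e[:,1],e[:,0])))
cv2.imwrite("pics/w2.png",px[...,::-1])
E
```

```text
8.85 [-0.5791  0.3373  0.0774  1.5635 -0.0616  1.2386  0.08  ] [0.5657 0.3045 0.1709] ft [0.4118 0.234  0.1909] grip 0.9996001480816614 0.0
[[-0.5362  0.844  -0.0126]
 [ 0.8435  0.5363  0.0304]
 [ 0.0324  0.0057 -0.9995]] tilt 1.8832181939966282 112.4537806547877 yaw tooly 32.43186553726496 az 28.295245844574307 model err [ 0.0001 -0.      0.0001]
((330.1595458984375, 218.3495635986328), (45.13932800292969, 45.37715148925781), 87.27368927001953) [0.5655 0.3103 0.105 ] [0.0308 0.0324 0.0318 0.0325] [  35.1201  -53.8594 -144.8408  124.2455]
```

View pics/w2.png

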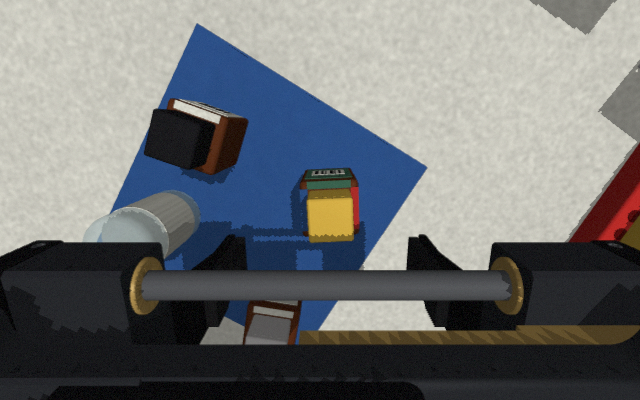

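Request:
send_rows([
  {"tx": 0.03, "ty": 0.04, "tz": 0.5, "turn": -0.15, "grip": 1},
  {"tx": 0, "ty": 0, "tz": 0.5, "turn": 0, "grip": 1},
  {"tx": 0, "ty": 0, "tz": 0.33, "turn": 0, "grip": 1},
  {"tx": 0, "ty": 0, "tz": 0, "turn": 0, "grip": 1},
])

```text
time: 9.4
position: [0.5689, 0.3105, 0.0947]
tool_rot: [-1.475, -2.748, -0.042]
ft_force: [-0.3, 0.1, -0.0]
grip_width: 1.002
grip_force: 0.0
```

Request:
send_rows([
  {"tx": 0, "ty": 0, "tz": 0, "turn": 0, "grip": 0.3},
  {"tx": 0, "ty": 0, "tz": 0, "turn": 0, "grip": 0.25},
  {"tx": 0, "ty": 0, "tz": 0, "turn": 0, "grip": 0.2},
  {"tx": 0, "ty": 0, "tz": 0, "turn": 0, "grip": 0.2},
  {"tx": 0, "ty": 0, "tz": 0, "turn": 0, "grip": 0.2},
], newtons=30)

```text
time: 10.02
position: [0.5692, 0.3105, 0.0949]
tool_rot: [-1.476, -2.748, -0.043]
ft_force: [0.1, 0.2, 0.5]
grip_width: 0.52
grip_force: 0.0
```

```bash
python3 st.py; python3 - <<'E'
from f3 import *
ps=np.radians(13);W=np.array([.405+.03*np.cos(ps),.007+.03*np.sin(ps),.12])
for phi in(-42,-46,-50):
    p,T=target2('r',ps,W,np.radians(phi));z=T[:,2];print(phi,p,z,np.degrees(np.arccos(-z[2])),np.degrees(np.arctan2(z[1],z[0])))
E
```

```text
10.025 [-0.5783  0.4064  0.0704  1.6304 -0.0685  1.0947  0.1023] [0.5692 0.3105 0.0949] ft [0.095  0.1587 0.4901] grip 0.5202392983090749 0.0
[[-0.5521  0.8338 -0.0059]
 [ 0.8332  0.5519  0.0347]
 [ 0.0322  0.0142 -0.9994]] tilt 2.015086726266946 99.63560117617051 yaw tooly 33.503713188663866 az 28.6135610784004 model err [ 0.0001 -0.      0.0001]
-42 [0.455 0.054 0.188] [ 0.566 -0.556 -0.609] 52.50092628592666 -44.50200080520246
-46 [0.456 0.057 0.186] [ 0.55  -0.611 -0.569] 55.317330201576304 -48.018092488970254
-50 [0.457 0.06  0.184] [ 0.532 -0.663 -0.527] 58.22797386082909 -51.29905670441429
```

Request:
send_rows([
  {"tx": 0, "ty": -0.04, "tz": 0.06, "turn": 0, "grip": 0.2},
  {"tx": 0, "ty": 0, "tz": 0, "turn": 0, "grip": 0.2},
  {"tx": 0, "ty": 0, "tz": 0, "turn": 0, "grip": 0.2},
  {"tx": 0, "ty": 0, "tz": 0, "turn": 0, "grip": 0.2},
  {"tx": 0, "ty": 0, "tz": 0, "turn": 0, "grip": 0.2},
], newtons=30)

```text
time: 10.65
position: [0.5671, 0.3092, 0.0909]
tool_rot: [-1.476, -2.748, -0.043]
ft_force: [0.1, -0.4, -2.7]
grip_width: 0.366
grip_force: 29.7
```

```bash
python3 st.py
```

```text
10.65 [-0.5781  0.4058  0.07    1.64   -0.0686  1.0862  0.1026] [0.5671 0.3092 0.0909] ft [ 0.076  -0.4084 -2.7103] grip 0.3659723556566004 29.66871903045103
[[-0.552   0.8338 -0.0063]
 [ 0.8332  0.5519  0.0344]
 [ 0.0322  0.0137 -0.9994]] tilt 2.0042234874564206 100.37276469987904 yaw tooly 33.50077894366358 az 28.60445283357853 model err [ 0.0001 -0.      0.0001]
```

Request:
send_rows([
  {"tx": 0, "ty": 0, "tz": -0.3, "turn": 0, "grip": 0.2},
  {"tx": 0, "ty": 0, "tz": -0.8, "turn": 0, "grip": 0.2},
  {"tx": 0, "ty": 0, "tz": -1, "turn": 0, "grip": 0.2},
  {"tx": 0, "ty": 0, "tz": -1, "turn": 0, "grip": 0.2},
  {"tx": 0, "ty": 0, "tz": -1, "turn": 0, "grip": 0.2},
  {"tx": -0.4, "ty": -0.35, "tz": -0.8, "turn": 0, "grip": 0.2},
  {"tx": -0.6, "ty": -0.55, "tz": -0.5, "turn": 0, "grip": 0.2},
  {"tx": -0.75, "ty": -0.68, "tz": 0, "turn": 0, "grip": 0.2},
  {"tx": -0.75, "ty": -0.68, "tz": 0, "turn": 0, "grip": 0.2},
  {"tx": -0.75, "ty": -0.68, "tz": 0, "turn": 0, "grip": 0.2},
  {"tx": -0.75, "ty": -0.68, "tz": 0, "turn": 0, "grip": 0.2},
  {"tx": -0.75, "ty": -0.68, "tz": 0, "turn": 0, "grip": 0.2},
])

```text
time: 12.15
position: [0.5105, -0.0839, 0.4039]
tool_rot: [-1.477, -2.75, -0.046]
ft_force: [1.5, -0.0, -2.7]
grip_width: 0.37
grip_force: 29.7
```

Request:
send_rows([
  {"tx": -0.75, "ty": -0.68, "tz": 0, "turn": 0, "grip": 0.2},
  {"tx": -0.75, "ty": -0.68, "tz": 0, "turn": 0, "grip": 0.2},
  {"tx": -0.75, "ty": -0.68, "tz": 0, "turn": 0, "grip": 0.2},
  {"tx": -0.75, "ty": -0.68, "tz": 0, "turn": 0, "grip": 0.2},
  {"tx": -0.75, "ty": -0.68, "tz": 0, "turn": 0, "grip": 0.2},
  {"tx": -0.75, "ty": -0.68, "tz": 0, "turn": 0, "grip": 0.2},
  {"tx": -0.75, "ty": -0.68, "tz": 0, "turn": 0, "grip": 0.2},
])

```text
time: 13.02
position: [0.4471, -0.5032, 0.3898]
tool_rot: [-1.475, -2.752, -0.044]
ft_force: [1.6, -0.3, -1.7]
grip_width: 0.365
grip_force: 29.7
```

```bash
python3 st.py; cat > push.py <<'E'
from h import *
from kin import *
import sys
# push direction given world azimuth & elevation -> tool units; simulate
s=ctrl.get_state();q=s['joint_positions'];T=F(q)[1]
for az,el in ((-47,0),(-47,30),(-55,0)):
    q=np.clip(s['joint_positions'],LO,HI)
    for i in range(12):
        T=F(q)[1];a,e=np.radians(az),np.radians(el)
        v=T.T@np.array([np.cos(a)*np.cos(e),np.sin(a)*np.cos(e),np.sin(e)])
        q=row(q,*v,w=.55)
        if i in(0,4,8,11): print(az,el,i,"v",v,F(q)[0],np.round(tilt(q),1),q)
E
python3 push.py
```

```text
13.025 [ 0.3782  0.4289  0.6859  1.0958 -0.2847  1.7309  1.5667] [ 0.4471 -0.5032  0.3898] ft [ 1.5876 -0.2871 -1.6816] grip 0.36541194793432624 29.669038681313396
[[-0.5535  0.8328 -0.0037]
 [ 0.8323  0.5533  0.0336]
 [ 0.03    0.0155 -0.9994]] tilt 1.9377764288152661 96.28216532007752 yaw tooly 33.60099196756685 az -48.37413366882613 model err [ 0.0002 -0.0003  0.0001]
-47 0 0 v [-0.9862  0.1633 -0.0271] [ 0.4883 -0.5473  0.3898] [ 1.9 96.3] [ 0.4857  0.5843  0.6582  0.8781 -0.3672  1.799   1.5699]
-47 0 4 v [-0.9862  0.1633  0.026 ] [ 0.6001 -0.6643  0.3471] [  4.1 -31.6] [ 0.7889  1.0866  1.0731  0.06   -1.0688  1.9579  1.4242]
-47 0 8 v [-0.9668  0.1603  0.199 ] [ 0.6682 -0.7331  0.2822] [ 14.1 -43.2] [ 0.7854  1.176   1.2348  0.06   -1.2346  1.6997  1.4245]
-47 0 11 v [-0.9306  0.1547  0.3317] [ 0.7161 -0.7816  0.241 ] [ 22.1 -44.8] [ 0.7834  1.2378  1.24    0.06   -1.2438  1.4993  1.4229]
-47 30 0 v [-0.8391  0.1492 -0.5232] [ 0.4828 -0.5414  0.4198] [ 1.9 96.3] [ 0.4966  0.5772  0.661   0.8254 -0.3697  1.8553  1.5638]
-47 30 4 v [-0.8839  0.156  -0.4409] [ 0.5627 -0.6233  0.4
[... 182 characters left out ...]
06   -1.215   1.8693  1.4203]
-47 30 11 v [-0.9776  0.1707 -0.1228] [ 0.6446 -0.7037  0.497 ] [ 25.8 -45.1] [ 0.7765  0.9538  1.24    0.06   -1.2264  1.718   1.4177]
-55 0 0 v [-0.9993  0.0244 -0.0297] [ 0.4818 -0.5526  0.3898] [ 1.9 96.3] [ 0.4959  0.5838  0.6596  0.8793 -0.3672  1.7989  1.5816]
-55 0 4 v [-0.9994  0.0244  0.0226] [ 0.5702 -0.6892  0.3474] [  4.  -34.3] [ 0.832   1.0862  1.0715  0.06   -1.0664  1.9598  1.4677]
-55 0 8 v [-0.9806  0.0226  0.1948] [ 0.6188 -0.7739  0.2825] [ 14.  -46.4] [ 0.8507  1.1754  1.2338  0.06   -1.2356  1.7028  1.4893]
-55 0 11 v [-0.9448  0.0196  0.3272] [ 0.6536 -0.8331  0.2413] [ 21.9 -48.4] [ 0.8616  1.2371  1.24    0.06   -1.2494  1.503   1.5001]
```

Request:
send_rows([
  {"tx": -0.85, "ty": 0.15, "tz": -0.5, "turn": 0, "grip": 0.2},
  {"tx": -0.85, "ty": 0.15, "tz": -0.5, "turn": 0, "grip": 0.2},
  {"tx": -0.85, "ty": 0.15, "tz": -0.5, "turn": 0, "grip": 0.2},
  {"tx": -0.87, "ty": 0.15, "tz": -0.45, "turn": 0, "grip": 0.2},
  {"tx": -0.9, "ty": 0.15, "tz": -0.4, "turn": 0, "grip": 0.2},
  {"tx": -0.9, "ty": 0.16, "tz": -0.4, "turn": 0, "grip": 0.2},
  {"tx": -0.92, "ty": 0.16, "tz": -0.35, "turn": 0, "grip": 0.2},
  {"tx": -0.94, "ty": 0.16, "tz": -0.3, "turn": 0, "grip": 0.2},
])

```text
time: 14.02
position: [0.588, -0.6464, 0.4402]
tool_rot: [1.419, 2.631, -0.063]
ft_force: [-1.3, -0.8, -2.7]
grip_width: 0.366
grip_force: 29.8
```

```bash
python3 st.py;python3 push.py | head -4
```

```text
14.025 [ 0.7797  0.9866  1.242   0.0571 -1.2208  1.9791  1.4187] [ 0.588  -0.6464  0.4402] ft [-1.273  -0.8003 -2.6587] grip 0.36602677488501095 29.81665260180307
[[-0.5405  0.8337  0.1129]
 [ 0.8274  0.551  -0.1082]
 [-0.1524  0.0349 -0.9877]] tilt 8.99659926425917 -43.77746242879554 yaw tooly 33.46163354385886 az -47.706799063927505 model err [-0.0001 -0.0001 -0.0001]
-47 0 0 v [-0.9737  0.1668  0.1551] [ 0.6073 -0.667   0.4199] [ 11.3 -43.7] [ 0.7796  1.0135  1.2397  0.06   -1.2225  1.9115  1.4179]
-47 0 4 v [-0.9341  0.1604  0.3188] [ 0.6819 -0.744   0.3488] [ 21.1 -45.5] [ 0.7788  1.1163  1.24    0.06   -1.23    1.6365  1.4155]
-47 0 8 v [-0.8627  0.1486  0.4834] [ 0.7481 -0.8125  0.289 ] [ 31.5 -46.2] [ 0.7779  1.2143  1.24    0.06   -1.2365  1.357   1.4142]
-47 0 11 v [-0.7892  0.1364  0.5989] [ 0.7907 -0.8567  0.2512] [ 39.4 -46.5] [ 0.7771  1.2852  1.24    0.06   -1.2411  1.1491  1.4138]
```

Request:
send_rows([
  {"tx": -0.93, "ty": 0.16, "tz": -0.35, "turn": 0, "grip": 0.2},
  {"tx": -0.94, "ty": 0.16, "tz": -0.3, "turn": 0, "grip": 0.2},
  {"tx": -0.95, "ty": 0.16, "tz": -0.28, "turn": 0, "grip": 0.2},
  {"tx": -0.96, "ty": 0.17, "tz": -0.22, "turn": 0, "grip": 0.2},
  {"tx": -0.97, "ty": 0.17, "tz": -0.17, "turn": 0, "grip": 0.2},
  {"tx": -0.97, "ty": 0.17, "tz": -0.14, "turn": 0, "grip": 0.2},
  {"tx": -0.98, "ty": 0.17, "tz": -0.1, "turn": 0, "grip": 0.2},
  {"tx": -0.98, "ty": 0.17, "tz": -0.05, "turn": 0, "grip": 0.2},
  {"tx": -0.98, "ty": 0.17, "tz": 0, "turn": 0, "grip": 0.2},
  {"tx": -0.98, "ty": 0.17, "tz": 0.05, "turn": 0, "grip": 0.2},
  {"tx": -0.98, "ty": 0.17, "tz": 0.1, "turn": 0, "grip": 0.2},
  {"tx": -0.97, "ty": 0.17, "tz": 0.15, "turn": 0, "grip": 0.2},
])

```text
time: 15.52
position: [0.7147, -0.7729, 0.491]
tool_rot: [1.184, 2.191, -0.268]
ft_force: [0.3, 0.2, -2.1]
grip_width: 0.366
grip_force: 29.8
```

```bash
python3 st.py
```

```text
15.525 [ 0.772   1.012   1.2167  0.0571 -1.1998  1.4387  1.411 ] [ 0.7147 -0.7729  0.491 ] ft [ 0.2712  0.2209 -2.0916] grip 0.36627941967635197 29.81707087928953
[[-0.4012  0.8095  0.4287]
 [ 0.6824  0.5763 -0.4497]
 [-0.6111  0.1121 -0.7836]] tilt 38.411208562368586 -46.373304149662786 yaw tooly 35.44749473397714 az -47.242639577190964 model err [-0.0006  0.0004 -0.0004]
```

Request:
send_rows([
  {"tx": -0.97, "ty": 0.17, "tz": 0.18, "turn": 0, "grip": 0.2},
  {"tx": -0.96, "ty": 0.17, "tz": 0.22, "turn": 0, "grip": 0.2},
  {"tx": -0.95, "ty": 0.17, "tz": 0.26, "turn": 0, "grip": 0.2},
  {"tx": -0.94, "ty": 0.17, "tz": 0.3, "turn": 0, "grip": 0.2},
  {"tx": -0.93, "ty": 0.16, "tz": 0.34, "turn": 0, "grip": 0.2},
  {"tx": -0.92, "ty": 0.16, "tz": 0.38, "turn": 0, "grip": 0.2},
])

```text
time: 16.27
position: [0.7726, -0.8317, 0.5225]
tool_rot: [1.066, 1.97, -0.349]
ft_force: [-0.2, 0.3, -1.0]
grip_width: 0.367
grip_force: 29.8
```

```bash
python3 st.py
```

```text
16.275 [ 0.7697  1.051   1.2159  0.0571 -1.2009  1.1454  1.4088] [ 0.7726 -0.8317  0.5225] ft [-0.1562  0.3449 -0.9908] grip 0.366687859182712 29.817683444271097
[[-0.278   0.7887  0.5483]
 [ 0.5525  0.5982 -0.5804]
 [-0.7858  0.1416 -0.6021]] tilt 52.98012405079579 -46.62925791064592 yaw tooly 37.178592524290025 az -47.11047173150349 model err [-0.0007  0.0006 -0.0006]
```

```bash
cat > plan.py <<'E'
from h import *
from kin import F,row,tilt,LO,HI,ik
psi=np.radians(13.);foot=np.array([.4047,.0078,0]);t=np.radians(35)
c,s_=np.cos(psi),np.sin(psi);n=np.array([np.cos(t)*c,np.cos(t)*s_,np.sin(t)])
W=foot+[.03*c,.03*s_,.12]
R0=np.array([[-.552,.8338,-.0063],[.8332,.5519,.0344],[.0322,.0137,-.9994]])
B=R0.T@R.from_euler('z',33.5,degrees=True).as_matrix() # bottle axes in tool
o=R0.T@(np.array([.566,.310,.003])-[.5671,.3092,.0909]);o[1]=0
nb=dict(r=[1,0,0],g=[0,1,0],b=[-1,0,0])
def goal(lab,T,gap=.04):
    "turn (deg) and TCP position for a label, tool orientation T"
    f=lambda a:T@R.from_euler('z',a,degrees=True).as_matrix()
    A=np.arange(-180,180,.25);e=[(f(a)@B@nb[lab])@-n for a in A];a=A[int(np.argmax(e))]
    T2=f(a);lc=o+B@(np.array([0,0,.035])+.0235*np.array(nb[lab]))
    return a,W+gap*n-T2@lc,T2,np.degrees(np.arccos(max(e)))
if __name__=="__main__":
    s=ctrl.get_state();T=R.from_rotvec(s['tool_rot']).as_matrix();p=s['position'];q=s['joint_positions']
    print("t",s['time'],"p",p,"q",q,"up_b",T@B[:,2],"ft",s['ft_force'],"grip",s['grip_width'])
    for lab in 'rgb':
        a,g,T2,e=goal(lab,T);print(lab,"turn units",a/8,"err",round(e,1),"TCP",g,"delta world",g-p,"tool-units after turn",T2.T@(g-p)/.06,"now axes",T.T@(g-p)/.06)
    print("n in tool units/60mm",T.T@n, "world up in tool",T[2], "label err now",{l:round(np.degrees(np.arccos(np.clip((T@B@nb[l])@-n,-1,1))),1) for l in nb})
    print(T)
E
python3 plan.py
cat >> plan.py <<'E'
E
python3 - <<'E'
from plan import *
s=ctrl.get_state();T=R.from_rotvec(s['tool_rot']).as_matrix();q=np.clip(s['joint_positions'],LO,HI)
a,g,T2,e=goal('r',T)
p=s['position'];wp=[np.array([.55,-.35,.45]),g+.15*n+[0,0,.05],g+.1*n,g]
# turn first
for tgt,Tt in [(wp[0],T2)]+[(w,T2) for w in wp[1:]]:
    P0,T0=F(q)
    for k in range(1,9):
        f=k/8;dR=R.from_matrix(T0.T@Tt).as_rotvec()*f
        q,ep,er=ik(P0+(tgt-P0)*f,T0@R.from_rotvec(dR).as_matrix(),q,w=.55)
    print(tgt,q,ep,er)
for lab in 'gb':
    a,g,Tt,e=goal(lab,F(q)[1]);P0,T0=F(q);sg=np.sign(a)
    for k in range(1,13):
        f=k/12;M=T0@R.from_euler('z',a*f,degrees=True).as_matrix();q,ep,er=ik(P0+(g-P0)*f,M,q,w=.55)
    print(lab,a,g,q,ep,er)
E
```

```text
t 16.275 p [ 0.7726 -0.8317  0.5225] q [ 0.7697  1.051   1.2159  0.0571 -1.2009  1.1454  1.4088] up_b [-0.5461  0.606   0.5784] ft [-0.1562  0.3449 -0.9908] grip 0.366687859182712
r turn units -18.15625 err nan TCP [0.4559 0.0567 0.1888] delta world [-0.3166  0.8884 -0.3338] tool-units after turn [-13.7456   4.7804  -8.1379] now axes [14.0189  3.9072 -8.1379]
g turn units -6.90625 err 1.1 TCP [0.4549 0.0568 0.1885] delta world [-0.3176  0.8884 -0.334 ] tool-units after turn [ 4.7957 13.745  -8.1451] now axes [14.0271  3.8942 -8.1451]
b turn units 4.34375 err 1.6 TCP [0.4557 0.0568 0.1874] delta world [-0.3169  0.8885 -0.3352] tool-units after turn [13.76   -4.7964 -8.1271] now axes [14.0397  3.9022 -8.1271]
n in tool units/60mm [-0.5708  0.821  -0.0147] world up in tool [-0.7858  0.1416 -0.6021] label err now {'r': np.float64(145.2), 'g': np.float64(55.2), 'b': np.float64(34.8)}
[[-0.278   0.7887  0.5483]
 [ 0.5525  0.5982 -0.5804]
 [-0.7858  0.1416 -0.6021]]
[ 0.55 -0.35  0.45] [-0.4326 -0.3     0.5253  1.9798  1.0638  0.8744  2.69  ] 0.041810711679985076 0.0823681099719862
[0.5756 
[... 175 characters left out ...]
0.9963  1.2566  1.9291] 8.037741351877356e-07 1.4028307795172276e-06
[0.4559 0.0567 0.1888] [-0.779  -0.0765 -0.0749  2.3036  0.9827  1.2565  1.764 ] 8.93566547096284e-07 1.305025952420472e-06
g 90.0 [0.4549 0.0568 0.1885] [-0.7508 -0.0766 -0.1042  2.3041  0.9803  1.2557  0.193 ] 3.1532075661363794e-06 6.089938188781479e-06
b 90.0 [0.4557 0.0568 0.1874] [-0.7219 -0.0723 -0.1311  2.303   0.9809  1.2517 -1.3792] 3.190635746127808e-06 6.127730127437399e-06plan.py:15: RuntimeWarning: invalid value encountered in arccos
  return a,W+gap*n-T2@lc,T2,np.degrees(np.arccos(max(e)))
plan.py:15: RuntimeWarning: invalid value encountered in arccos
  return a,W+gap*n-T2@lc,T2,np.degrees(np.arccos(max(e)))
```

```bash
python3 - <<'E'
from plan import *
s=ctrl.get_state();q=np.clip(s['joint_positions'],LO,HI)
for i in range(17):
    q=row(q,.7,.36,-.51,w=.55); print(i,F(q)[0],np.round(tilt(q),1),q) if i%3==1 else 0
for i in range(18): q=row(q,turn=-1,w=.55)
print(F(q)[0],np.round(tilt(q),1),q)
E
```

```text
1 [ 0.748  -0.7245  0.4983] [ 52.9 -46.7] [ 0.1972  0.7957  1.24    0.9033 -1.0274  0.9328  1.7017]
4 [ 0.7142 -0.5627  0.464 ] [ 52.9 -46.7] [-0.3037  0.4691  1.24    1.3922 -0.5425  0.6652  1.5171]
7 [ 0.6804 -0.401   0.4297] [ 52.9 -46.7] [-0.7885  0.0131  1.1474  1.7086  0.6038  0.6512  0.5916]
10 [ 0.6466 -0.2393  0.3955] [ 52.9 -46.7] [-0.8201 -0.1899  0.7515  1.9033  1.0342  0.9393  0.0809]
13 [ 0.6127 -0.0775  0.3613] [ 52.9 -46.7] [-0.934  -0.1676  0.5262  1.9815  1.0588  1.1602 -0.2081]
16 [0.5788 0.0843 0.327 ] [ 52.9 -46.7] [-1.0756 -0.0153  0.3756  1.9345  0.9705  1.3214 -0.433 ]
[0.5788 0.0844 0.327 ] [ 52.9 -46.7] [-1.0857 -0.0157  0.3856  1.9349  0.9709  1.3215  2.0799]
```

Tilt would be kept along this path, so I'll go.

Request:
send_rows([
  {"tx": 0.7, "ty": 0.36, "tz": -0.51, "turn": 0, "grip": 0.2},
  {"tx": 0.7, "ty": 0.36, "tz": -0.51, "turn": 0, "grip": 0.2},
  {"tx": 0.7, "ty": 0.36, "tz": -0.51, "turn": 0, "grip": 0.2},
  {"tx": 0.7, "ty": 0.36, "tz": -0.51, "turn": 0, "grip": 0.2},
  {"tx": 0.7, "ty": 0.36, "tz": -0.51, "turn": 0, "grip": 0.2},
  {"tx": 0.7, "ty": 0.36, "tz": -0.51, "turn": 0, "grip": 0.2},
  {"tx": 0.7, "ty": 0.36, "tz": -0.51, "turn": 0, "grip": 0.2},
  {"tx": 0.7, "ty": 0.36, "tz": -0.51, "turn": 0, "grip": 0.2},
  {"tx": 0.7, "ty": 0.36, "tz": -0.51, "turn": 0, "grip": 0.2},
  {"tx": 0.7, "ty": 0.36, "tz": -0.51, "turn": 0, "grip": 0.2},
])

```text
time: 17.52
position: [0.6861, -0.3977, 0.4408]
tool_rot: [1.081, 1.957, -0.36]
ft_force: [-0.8, 0.0, -3.5]
grip_width: 0.366
grip_force: 29.8
```

```bash
python3 plan.py
```

```text
t 17.525 p [ 0.6861 -0.3977  0.4408] q [-0.8725  0.0338  1.2294  1.6856  0.5925  0.6703  0.583 ] up_b [-0.5372  0.6174  0.5746] ft [-0.7917  0.0204 -3.4716] grip 0.36585228001774595
r turn units -18.21875 err 0.4 TCP [0.4564 0.0572 0.1885] delta world [-0.2297  0.4549 -0.2523] tool-units after turn [-7.4977  4.1589 -4.0381] now axes [ 8.5381  0.782  -4.0381]
g turn units -6.96875 err 0.7 TCP [0.4554 0.0573 0.1883] delta world [-0.2306  0.455  -0.2525] tool-units after turn [ 4.1742  7.497  -4.0453] now axes [ 8.5462  0.769  -4.0453]
b turn units 4.28125 err 2.0 TCP [0.4562 0.0573 0.1871] delta world [-0.2299  0.455  -0.2537] tool-units after turn [ 7.512  -4.1749 -4.0273] now axes [ 8.559   0.7769 -4.0273]
n in tool units/60mm [-0.5625  0.8265 -0.0214] world up in tool [-0.7885  0.1419 -0.5984] label err now {'r': np.float64(145.7), 'g': np.float64(55.7), 'b': np.float64(34.3)}
[[-0.2661  0.7986  0.5399]
 [ 0.5545  0.585  -0.5919]
 [-0.7885  0.1419 -0.5984]]
```

Request:
send_rows([
  {"tx": 0.72, "ty": 0.33, "tz": -0.51, "turn": 0, "grip": 0.2},
  {"tx": 0.72, "ty": 0.33, "tz": -0.51, "turn": 0, "grip": 0.2},
  {"tx": 0.72, "ty": 0.33, "tz": -0.51, "turn": 0, "grip": 0.2},
  {"tx": 0.72, "ty": 0.33, "tz": -0.51, "turn": 0, "grip": 0.2},
  {"tx": 0.72, "ty": 0.33, "tz": -0.51, "turn": 0, "grip": 0.2},
  {"tx": 0.72, "ty": 0.33, "tz": -0.51, "turn": 0, "grip": 0.2},
  {"tx": 0.72, "ty": 0.33, "tz": -0.51, "turn": 0, "grip": 0.2},
  {"tx": 0.72, "ty": 0.33, "tz": -0.51, "turn": 0, "grip": 0.2},
  {"tx": 0.72, "ty": 0.33, "tz": -0.51, "turn": 0, "grip": 0.2},
  {"tx": 0, "ty": 0, "tz": 0, "turn": -1, "grip": 0.2},
  {"tx": 0, "ty": 0, "tz": 0, "turn": -1, "grip": 0.2},
  {"tx": 0, "ty": 0, "tz": 0, "turn": -1, "grip": 0.2},
])

```text
time: 19.02
position: [0.5769, 0.0723, 0.3288]
tool_rot: [0.66, 2.191, -0.581]
ft_force: [-0.1, -0.2, -2.1]
grip_width: 0.363
grip_force: 29.9
```

Request:
send_rows([
  {"tx": 0, "ty": 0, "tz": 0, "turn": -1, "grip": 0.2},
  {"tx": 0, "ty": 0, "tz": 0, "turn": -1, "grip": 0.2},
  {"tx": 0, "ty": 0, "tz": 0, "turn": -1, "grip": 0.2},
  {"tx": 0, "ty": 0, "tz": 0, "turn": -1, "grip": 0.2},
  {"tx": 0, "ty": 0, "tz": 0, "turn": -1, "grip": 0.2},
  {"tx": 0, "ty": 0, "tz": 0, "turn": -1, "grip": 0.2},
  {"tx": 0, "ty": 0, "tz": 0, "turn": -1, "grip": 0.2},
  {"tx": 0, "ty": 0, "tz": 0, "turn": -1, "grip": 0.2},
  {"tx": 0, "ty": 0, "tz": 0, "turn": -1, "grip": 0.2},
  {"tx": 0, "ty": 0, "tz": 0, "turn": -1, "grip": 0.2},
  {"tx": 0, "ty": 0, "tz": 0, "turn": -1, "grip": 0.2},
  {"tx": 0, "ty": 0, "tz": 0, "turn": -1, "grip": 0.2},
])

```text
time: 20.52
position: [0.577, 0.0721, 0.3289]
tool_rot: [-1.385, 2.285, -1.297]
ft_force: [0.2, 0.4, -2.1]
grip_width: 0.365
grip_force: 29.9
```

```bash
python3 plan.py
```

```text
t 20.525 p [0.577  0.0721 0.3289] q [-1.2114 -0.0341  0.5231  1.9444  0.9754  1.3306  1.6692] up_b [-0.5617  0.5645  0.6049] ft [ 0.1951  0.3818 -2.0675] grip 0.36490667809146193
r turn units -3.1875 err 0.9 TCP [0.4568 0.0569 0.1888] delta world [-0.1202 -0.0152 -0.1401] tool-units after turn [-0.6741  2.9716  0.4927] now axes [0.6708 2.9723 0.4927]
g turn units 8.0625 err 0.4 TCP [0.4558 0.0569 0.1886] delta world [-0.1212 -0.0152 -0.1403] tool-units after turn [2.9869 0.6735 0.4855] now axes [0.678  2.9859 0.4855]
b turn units 19.3125 err 2.4 TCP [0.4565 0.057  0.1874] delta world [-0.1204 -0.0151 -0.1415] tool-units after turn [ 0.6884 -2.9876  0.5035] now axes [0.6648 2.9929 0.5035]
n in tool units/60mm [-0.4301 -0.9023 -0.0288] world up in tool [ 0.2733 -0.7465 -0.6067] label err now {'r': np.float64(25.5), 'g': np.float64(64.5), 'b': np.float64(154.5)}
[[-0.5536 -0.6378  0.5355]
 [-0.7867  0.1895 -0.5875]
 [ 0.2733 -0.7465 -0.6067]]
```

Request:
send_rows([
  {"tx": 0, "ty": 0, "tz": 0, "turn": -1, "grip": 0.2},
  {"tx": 0, "ty": 0, "tz": 0, "turn": -1, "grip": 0.2},
  {"tx": 0, "ty": 0, "tz": 0, "turn": -1, "grip": 0.2},
  {"tx": 0, "ty": 0, "tz": 0, "turn": -0.19, "grip": 0.2},
  {"tx": -0.35, "ty": 0.5, "tz": 0.25, "turn": 0, "grip": 0.2},
  {"tx": -0.32, "ty": 0.8, "tz": 0.24, "turn": 0, "grip": 0.2},
  {"tx": 0, "ty": 0.7, "tz": 0, "turn": 0, "grip": 0.2},
  {"tx": 0, "ty": 0, "tz": 0, "turn": 0, "grip": 0.2},
])

```text
time: 21.52
position: [0.502, 0.0657, 0.2185]
tool_rot: [1.937, -2.009, 1.381]
ft_force: [0.4, -1.0, -1.3]
grip_width: 0.365
grip_force: 29.9
```

```bash
python3 plan.py; python3 - <<'E'
from h import *
import cv2
a=cv2.resize(cam("scene")[2][130:290,280:440,::-1],(560,560),interpolation=cv2.INTER_CUBIC);cv2.imwrite("pics/r1.png",a)
E
```

```text
t 21.525 p [0.502  0.0657 0.2185] q [-1.2613 -0.0474  0.472   2.1982  1.0033  1.277   1.8516] up_b [-0.5521  0.5614  0.6165] ft [ 0.3625 -1.0422 -1.3208] grip 0.3654791949350831
r turn units 0.0 err 0.9 TCP [0.4569 0.057  0.1888] delta world [-0.0452 -0.0087 -0.0297] tool-units after turn [ 0.0028  0.9124 -0.0164] now axes [ 0.0028  0.9124 -0.0164]
g turn units 11.25 err 0.4 TCP [0.4559 0.057  0.1885] delta world [-0.0462 -0.0086 -0.0299] tool-units after turn [ 0.9277 -0.0035 -0.0236] now axes [ 0.0035  0.9277 -0.0236]
b turn units -22.5 err 2.5 TCP [0.4566 0.0571 0.1874] delta world [-0.0454 -0.0086 -0.0311] tool-units after turn [ 0.0115 -0.9283 -0.0057] now axes [-0.0115  0.9283 -0.0057]
n in tool units/60mm [ 0.0009 -0.9995 -0.0301] world up in tool [ 0.5696 -0.5551 -0.6061] label err now {'r': np.float64(0.9), 'g': np.float64(90.0), 'b': np.float64(179.1)}
[[-0.2258 -0.8148  0.534 ]
 [-0.7903 -0.1673 -0.5895]
 [ 0.5696 -0.5551 -0.6061]]
```

View pics/r1.png

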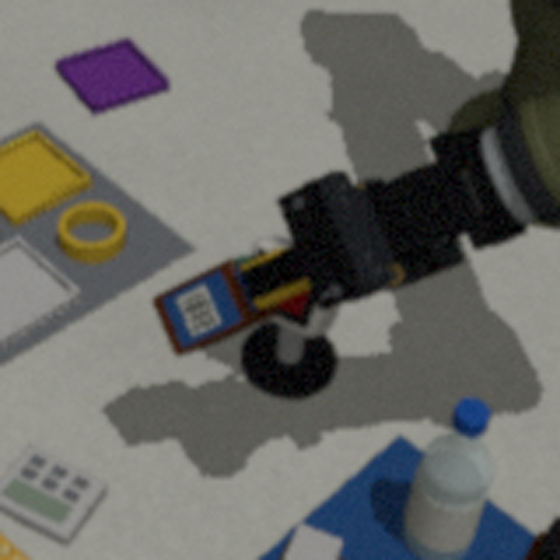

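The blue label faces the camera at crop (197,310), so red faces the reader. Before closing in, I'll check the bottle pose model by projecting the label.

```bash
python3 - <<'E'
from plan import *
s=ctrl.get_state();T=R.from_rotvec(s['tool_rot']).as_matrix();p=s['position']
d=np.load("s1.npz")
X=p+T@(o+B@np.array([-.0235,0,.035]));Ci=np.linalg.inv(d["C"]);c=Ci[:3,:3]@X+Ci[:3,3];u=d["K"]@c;u=u[:2]/u[2];print(X,u,(u-[280,130])*3.5)
c=ray((d["K"],d["C"]),(336.0,218.3));print("gap to ray",np.linalg.norm(np.cross(X-c[0],c[1])))
E
```

```text
[0.551  0.0398 0.2011] [336.8222 217.6387] [198.8777 306.7354]
gap to ray 0.002551185345643102
```

Request:
send_rows([
  {"tx": 0, "ty": 0.3, "tz": -0.01, "turn": 0, "grip": 0.2},
  {"tx": 0, "ty": 0.3, "tz": -0.01, "turn": 0, "grip": 0.2},
  {"tx": 0, "ty": 0.25, "tz": 0, "turn": 0, "grip": 0.2},
  {"tx": 0, "ty": 0.05, "tz": 0, "turn": 0, "grip": 0.2},
  {"tx": 0, "ty": 0, "tz": 0, "turn": 0, "grip": 0.2},
])

```text
time: 22.2
position: [0.46, 0.0583, 0.1913]
tool_rot: [1.938, -2.01, 1.385]
ft_force: [0.3, 0.2, -1.1]
grip_width: 0.367
grip_force: 29.9
```

```bash
python3 plan.py; python3 - <<'E'
from h import *
import cv2
a=cv2.resize(cam("side")[2][125:245,200:360,::-1],(640,480),interpolation=cv2.INTER_CUBIC);cv2.imwrite("pics/r2.png",a)
E
```

```text
t 22.2 p [0.46   0.0583 0.1913] q [-1.2915 -0.0879  0.4314  2.299   1.0038  1.2977  1.7544] up_b [-0.5546  0.5607  0.6149] ft [ 0.2923  0.1681 -1.132 ] grip 0.3669774662196368
r turn units 0.0 err 0.8 TCP [0.4567 0.0569 0.1887] delta world [-0.0033 -0.0013 -0.0025] tool-units after turn [0.0064 0.0718 0.009 ] now axes [0.0064 0.0718 0.009 ]
g turn units 11.25 err 0.5 TCP [0.4557 0.057  0.1885] delta world [-0.0043 -0.0013 -0.0027] tool-units after turn [ 0.0871 -0.0071  0.0017] now axes [0.0071 0.0871 0.0017]
b turn units -22.5 err 2.3 TCP [0.4565 0.0571 0.1873] delta world [-0.0035 -0.0012 -0.0039] tool-units after turn [ 0.0079 -0.0878  0.0197] now axes [-0.0079  0.0878  0.0197]
n in tool units/60mm [-0.0005 -0.9996 -0.027 ] world up in tool [ 0.5687 -0.5577 -0.6046] label err now {'r': np.float64(0.8), 'g': np.float64(89.9), 'b': np.float64(179.2)}
[[-0.2268 -0.8128  0.5365]
 [-0.7906 -0.168  -0.5888]
 [ 0.5687 -0.5577 -0.6046]]
```

View pics/r2.png

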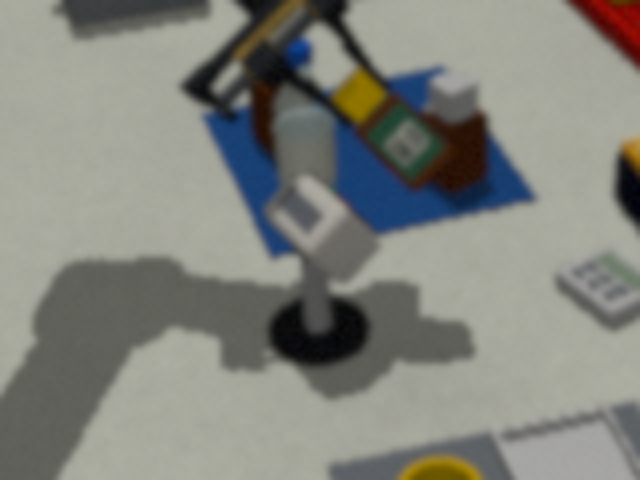

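Request:
send_rows([
  {"tx": 0.01, "ty": 0.07, "tz": 0.01, "turn": 0, "grip": 0.2},
  {"tx": 0, "ty": 0, "tz": 0, "turn": 0, "grip": 0.2},
  {"tx": 0, "ty": 0, "tz": 0, "turn": 0, "grip": 0.2},
  {"tx": 0, "ty": 0, "tz": 0, "turn": 0, "grip": 0.2},
  {"tx": 0, "ty": 0, "tz": 0, "turn": 0, "grip": 0.2},
  {"tx": 0, "ty": 0, "tz": 0, "turn": 0, "grip": 0.2},
  {"tx": 0, "ty": 0, "tz": 0, "turn": 0, "grip": 0.2},
  {"tx": 0, "ty": 0, "tz": 0, "turn": 0, "grip": 0.2},
  {"tx": 0, "ty": 0, "tz": 0, "turn": 0, "grip": 0.2},
  {"tx": 0, "ty": 0, "tz": 0, "turn": 0, "grip": 0.2},
  {"tx": 0, "ty": 0, "tz": 0, "turn": 0, "grip": 0.2},
  {"tx": 0, "ty": 0, "tz": 0, "turn": 0, "grip": 0.2},
])

```text
time: 23.75
position: [0.4566, 0.0566, 0.1887]
tool_rot: [1.937, -2.01, 1.385]
ft_force: [0.9, 0.6, -2.0]
grip_width: 0.369
grip_force: 29.9
```

Request:
send_rows([
  {"tx": 0, "ty": 0, "tz": 0, "turn": 1, "grip": 0.2},
  {"tx": 0, "ty": 0, "tz": 0, "turn": 1, "grip": 0.2},
  {"tx": 0, "ty": 0, "tz": 0, "turn": 1, "grip": 0.2},
  {"tx": 0, "ty": 0, "tz": 0, "turn": 1, "grip": 0.2},
  {"tx": 0, "ty": 0, "tz": 0, "turn": 1, "grip": 0.2},
  {"tx": 0, "ty": 0, "tz": 0, "turn": 1, "grip": 0.2},
  {"tx": 0, "ty": 0, "tz": 0, "turn": 1, "grip": 0.2},
  {"tx": 0, "ty": 0, "tz": 0, "turn": 1, "grip": 0.2},
  {"tx": 0, "ty": 0, "tz": 0, "turn": 1, "grip": 0.2},
  {"tx": 0, "ty": 0, "tz": 0, "turn": 1, "grip": 0.2},
  {"tx": 0, "ty": 0, "tz": 0, "turn": 1, "grip": 0.2},
  {"tx": 0.01, "ty": 0, "tz": 0, "turn": 0.25, "grip": 0.2},
])

```text
time: 25.25
position: [0.4561, 0.0565, 0.1885]
tool_rot: [0.044, 2.371, -0.856]
ft_force: [0.9, -0.1, -2.3]
grip_width: 0.364
grip_force: 29.9
```

```bash
python3 plan.py
```

```text
t 25.25 p [0.4561 0.0565 0.1885] q [-1.257  -0.0891  0.3931  2.3082  1.0008  1.2957  0.1765] up_b [-0.5588  0.5942  0.5785] ft [ 0.8996 -0.1203 -2.3335] grip 0.3637748577642639
r turn units -11.25 err 0.8 TCP [0.4567 0.0569 0.1887] delta world [0.0006 0.0005 0.0003] tool-units after turn [-0.0055 -0.0118 -0.0024] now axes [-0.0118  0.0055 -0.0024]
g turn units 0.0 err 0.5 TCP [0.4557 0.057  0.1885] delta world [-0.0004  0.0005  0.0001] tool-units after turn [ 0.0035  0.0048 -0.0096] now axes [ 0.0035  0.0048 -0.0096]
b turn units 11.25 err 2.4 TCP [0.4565 0.0571 0.1873] delta world [ 0.0003  0.0006 -0.0011] tool-units after turn [ 0.0198 -0.0041  0.0084] now axes [0.0041 0.0198 0.0084]
n in tool units/60mm [-0.9996  0.0009 -0.0275] world up in tool [-0.5577 -0.5687 -0.6046] label err now {'r': np.float64(90.1), 'g': np.float64(0.5), 'b': np.float64(89.9)}
[[-0.813   0.2273  0.536 ]
 [-0.1674  0.7905 -0.5891]
 [-0.5577 -0.5687 -0.6046]]
```

Request:
send_rows([
  {"tx": 0, "ty": 0, "tz": 0, "turn": 0, "grip": 0.2},
  {"tx": 0, "ty": 0, "tz": 0, "turn": 0, "grip": 0.2},
  {"tx": 0, "ty": 0, "tz": 0, "turn": 0, "grip": 0.2},
  {"tx": 0, "ty": 0, "tz": 0, "turn": 0, "grip": 0.2},
  {"tx": 0, "ty": 0, "tz": 0, "turn": 0, "grip": 0.2},
  {"tx": 0, "ty": 0, "tz": 0, "turn": 0, "grip": 0.2},
  {"tx": 0, "ty": 0, "tz": 0, "turn": 0, "grip": 0.2},
  {"tx": 0, "ty": 0, "tz": 0, "turn": 0, "grip": 0.2},
  {"tx": 0, "ty": 0, "tz": 0, "turn": 0, "grip": 0.2},
  {"tx": 0, "ty": 0, "tz": 0, "turn": 0, "grip": 0.2},
  {"tx": 0, "ty": 0, "tz": 0, "turn": 0, "grip": 0.2},
])

```text
time: 26.62
position: [0.4561, 0.0565, 0.1884]
tool_rot: [0.044, 2.371, -0.856]
ft_force: [0.3, 0.5, -3.0]
grip_width: 0.364
grip_force: 29.9
```

Request:
send_rows([
  {"tx": 0, "ty": 0.02, "tz": 0, "turn": 1, "grip": 0.2},
  {"tx": 0, "ty": 0, "tz": 0, "turn": 1, "grip": 0.2},
  {"tx": 0, "ty": 0, "tz": 0, "turn": 1, "grip": 0.2},
  {"tx": 0, "ty": 0, "tz": 0, "turn": 1, "grip": 0.2},
  {"tx": 0, "ty": 0, "tz": 0, "turn": 1, "grip": 0.2},
  {"tx": 0, "ty": 0, "tz": 0, "turn": 1, "grip": 0.2},
  {"tx": 0, "ty": 0, "tz": 0, "turn": 1, "grip": 0.2},
  {"tx": 0, "ty": 0, "tz": 0, "turn": 1, "grip": 0.2},
  {"tx": 0, "ty": 0, "tz": 0, "turn": 1, "grip": 0.2},
  {"tx": 0, "ty": 0, "tz": 0, "turn": 1, "grip": 0.2},
  {"tx": 0, "ty": 0, "tz": 0, "turn": 1, "grip": 0.2},
  {"tx": 0, "ty": 0, "tz": 0.01, "turn": 0.25, "grip": 0.2},
])

```text
time: 28.12
position: [0.4568, 0.0571, 0.1874]
tool_rot: [1.599, 1.54, -0.031]
ft_force: [0.0, 0.4, -3.1]
grip_width: 0.363
grip_force: 29.9
```

Request:
send_rows([
  {"tx": 0, "ty": 0, "tz": 0, "turn": 0, "grip": 0.2},
  {"tx": 0, "ty": 0, "tz": 0, "turn": 0, "grip": 0.2},
  {"tx": 0, "ty": 0, "tz": 0, "turn": 0, "grip": 0.2},
  {"tx": 0, "ty": 0, "tz": 0, "turn": 0, "grip": 0.2},
  {"tx": 0, "ty": 0, "tz": 0, "turn": 0, "grip": 0.2},
  {"tx": 0, "ty": 0, "tz": 0, "turn": 0, "grip": 0.2},
  {"tx": 0, "ty": 0, "tz": 0, "turn": 0, "grip": 0.2},
  {"tx": 0, "ty": 0, "tz": 0, "turn": 0, "grip": 0.2},
  {"tx": 0, "ty": 0, "tz": 0, "turn": 0, "grip": 0.2},
  {"tx": 0, "ty": 0, "tz": 0, "turn": 0, "grip": 0.2},
  {"tx": 0, "ty": 0, "tz": 0, "turn": 0, "grip": 0.2},
])

```text
time: 29.5
position: [0.4567, 0.0571, 0.1874]
tool_rot: [1.599, 1.541, -0.032]
ft_force: [0.2, -0.1, -2.2]
grip_width: 0.364
grip_force: 29.9
```

```bash
python3 plan.py
```

```text
t 29.5 p [0.4567 0.0571 0.1874] q [-1.2234 -0.0827  0.361   2.3064  0.998   1.2902 -1.3941] up_b [-0.5172  0.6165  0.5936] ft [ 0.2486 -0.0924 -2.2472] grip 0.3642061932951567
r turn units -22.5 err 0.8 TCP [0.4567 0.0569 0.1887] delta world [ 0.     -0.0001  0.0014] tool-units after turn [ 0.0141 -0.0126 -0.0125] now axes [-0.0141  0.0126 -0.0125]
g turn units -11.25 err 0.4 TCP [0.4557 0.057  0.1885] delta world [-0.001  -0.      0.0011] tool-units after turn [ 0.0028 -0.0148 -0.0197] now axes [-0.0148 -0.0028 -0.0197]
b turn units 0.0 err 2.4 TCP [0.4565 0.0571 0.1873] delta world [-0.0002  0.     -0.0001] tool-units after turn [ 0.0002 -0.0034 -0.0017] now axes [ 0.0002 -0.0034 -0.0017]
n in tool units/60mm [ 0.0005  0.9996 -0.0276] world up in tool [-0.5689  0.5574 -0.6047] label err now {'r': np.float64(177.6), 'g': np.float64(90.0), 'b': np.float64(2.4)}
[[ 0.227   0.8131  0.536 ]
 [ 0.7904  0.1677 -0.5891]
 [-0.5689  0.5574 -0.6047]]
```

```bash
cat > unt.py <<'E'
from plan import *
def wrow(q,v,w=.55):
    T=F(q)[1];u=T.T@np.array(v);return row(q,*u,w=w)
def go(q,tgt):
    for i in range(40):
        d=(np.array(tgt)-F(q)[0])/.06;m=np.linalg.norm(d)
        if m<.02:break
        q=wrow(q,d/max(m,1))
    return q,i
s=ctrl.get_state();q0=np.clip(s['joint_positions'],LO,HI)
print(tilt(q0))
q1,k1=go(q0,F(q0)[0]+.1*n+[0,0,.16]);print(k1,F(q1)[0],q1,np.round(tilt(q1),1))
for tgt in([.45,-.4,.38],[.40,-.45,.30]):
  q2,k2=go(q1,tgt);print(k2,F(q2)[0],q2,np.round(tilt(q2),1))
  for az,el in((133,0),(133,30),(133,-30)):
    q=q2
    for i in range(26):
        a,e=np.radians(az),np.radians(el);q=wrow(q,[np.cos(a)*np.cos(e),np.sin(a)*np.cos(e),np.sin(e)])
        if i%5==4:print(az,el,i,F(q)[0],np.round(tilt(q),1),q)
E
python3 unt.py
```

```text
(np.float64(52.79459320379605), np.float64(-47.70331627951739))
4 [0.5359 0.0762 0.404 ] [-1.1943 -0.1521  0.4053  1.8919  0.9815  1.5136 -0.9589] [ 52.8 -47.7]
26 [ 0.451  -0.4005  0.3798] [ 0.6082 -0.3    -0.1498  2.0159  0.5677  0.7908  0.0541] [ 47.2 -60.8]
133 0 4 [ 0.428  -0.2223  0.3497] [ 43.6 -75.2] [ 0.0806 -0.3    -0.1517  2.0439  0.73    1.3049 -0.4298]
133 0 9 [0.285  0.0192 0.3365] [ 44.6 -81.4] [-0.6791 -0.3    -0.1713  2.0783  0.553   1.8589 -1.0325]
133 0 14 [0.0814 0.231  0.331 ] [ 43.8 -81.1] [-0.0813 -0.0664 -1.38    1.8397  0.1516  2.05   -1.6409]
133 0 19 [-0.121   0.4405  0.2913] [ 41.2 -81.2] [-1.7524  0.4193 -0.1183  1.3858 -0.0597  2.05   -2.1098]
133 0 24 [-0.3155  0.6027  0.2255] [ 34.  -85.8] [-1.8955  0.8662 -0.2345  0.7797 -0.0795  2.05   -2.3556]
133 30 4 [ 0.4314 -0.2567  0.5364] [ 41.9 -72.9] [ 0.2023 -0.3    -0.1349  1.6643  0.6364  1.4885 -0.0732]
133 30 9 [ 0.3282 -0.0668  0.7034] [ 40.9 -77.4] [ 0.3386 -0.3    -0.5796  1.2528  0.6307  2.05   -0.0968]
133 30 14 [0.3443 0.0139 0.7851] [ 45.4 -63.6] [ 0.6881 -0.3    -0.9572  1.0076  0.6067  2.05   -
[... 1769 characters left out ...]
419 -0.3    -0.8858  0.9903  0.5739  2.05    0.0447]
133 30 24 [0.3263 0.0472 0.8711] [ 52.  -52.8] [ 0.7399 -0.3    -1.0729  0.8091  0.6816  2.05    0.0277]
133 -30 4 [ 0.36   -0.3413  0.1312] [ 43.3 -67.9] [ 1.1962 -0.3    -0.7841  2.45    0.7505  0.4654 -0.3917]
133 -30 9 [ 0.3394 -0.1685  0.0219] [ 38.7 -82.9] [ 1.1217  0.2846 -1.38    2.45    1.1054  1.1387 -1.2517]
133 -30 14 [ 0.199   0.0372 -0.1279] [ 39.3 -86.9] [ 0.2887  1.3883 -1.2417  2.4146  1.3798  1.8292 -2.3409]
133 -30 19 [ 0.0219  0.2272 -0.2779] [ 39.3 -86.9] [-0.614   1.5059 -0.9749  2.0076  1.1983  1.4283 -2.69  ]
133 -30 24 [-0.1553  0.4172 -0.4279] [ 39.3 -86.9] [-1.1863  1.7983 -1.0071  1.2933  1.1142  1.4408 -2.6082]
```

```bash
cat > greedy.py <<'E'
from plan import *
from multiprocessing import Pool
import itertools,sys
def wrow(q,v,w=.55):
    T=F(q)[1];return row(q,*(T.T@np.array(v)),w=w)
def go(q,tgt):
    for i in range(30):
        d=(np.array(tgt)-F(q)[0])/.06;m=np.linalg.norm(d)
        if m<.02:break
        q=wrow(q,d/max(m,1))
    return q,i
def dirs(q):
    z=F(q)[1][:,2];p=F(q)[0];a=np.arctan2(p[1],p[0])
    out=[]
    for da in(-60,-30,0,30,60):
        for el in(-25,15):
            b=a+np.pi+np.radians(da);e=np.radians(el);out.append([np.cos(b)*np.cos(e),np.sin(b)*np.cos(e),np.sin(e)])
    return out
def greedy(q,N,zlo=.25,zhi=.6):
    log=[]
    for i in range(N):
        best=None
        for v in dirs(q):
            qq=wrow(q,v);p=F(qq)[0];c=tilt(qq)[0]+300*max(0,zlo-p[2])+300*max(0,p[2]-zhi)
            if best is None or c<best[0]:best=(c,qq,v)
        q=best[1];log.append((np.round(F(q)[1].T@np.array(best[2]),2),np.round(best[2],2),np.round(F(q)[0],3),np.round(tilt(q),1)))
        if tilt(q)[0]<2:break
    return q,log
def run(a):
    r,z,az=a
    s=ctrl.get_state();q0=np.clip(s['joint_positions'],LO,HI)
    q1,_=go(q0,F(q0)[0]+.1*n+[0,0,.16]);b=np.radians(az)
    q2,k=go(q1,[r*np.cos(b),r*np.sin(b),z]);t2=np.round(tilt(q2),1)
    q3,log=greedy(q2,14);return a,k,t2,q2,log
if __name__=="__main__":
    with Pool() as p:
        for a,k,t2,q2,log in p.imap(run,[(r,z,az) for r in(.62,.7) for z in(.3,.42) for az in(-40,-47)]):
            print(a,k,t2,np.round(q2,2),len(log));[print("   ",*l[1:]) for l in log[::3]+log[-1:]]
E
time timeout 500 python3 greedy.py
```

```text
(0.62, 0.3, -40) 9 [ 52.4 -51.2] [ 0.45 -0.28  0.01  2.22  0.82  0.48 -0.19] 14
    [-0.95  0.17  0.26] [ 0.453 -0.412  0.3  ] [ 51.6 -52.3]
    [-0.94  0.23  0.26] [ 0.417 -0.435  0.295] [ 47.9 -56.3]
    [-0.92  0.29  0.26] [ 0.379 -0.452  0.297] [ 43.6 -60.9]
    [-0.6   0.76  0.26] [ 0.359 -0.44   0.309] [ 38.2 -66.6]
    [-0.89  0.37  0.26] [ 0.313 -0.445  0.334] [ 32.3 -73.5]
    [-0.88  0.41  0.26] [ 0.289 -0.452  0.346] [ 30.2 -75.9]
(0.62, 0.3, -47) 10 [ 52.1 -54.1] [ 0.67 -0.3  -0.02  2.22  0.62  0.4   0.09] 14
    [-0.66  0.71  0.26] [ 0.422 -0.443  0.297] [ 51.  -55.2]
    [-0.92  0.3   0.26] [ 0.384 -0.463  0.292] [ 47.4 -59.2]
    [-0.6   0.76  0.26] [ 0.366 -0.455  0.293] [ 42.7 -63.9]
    [-0.89  0.37  0.26] [ 0.323 -0.465  0.306] [ 37.4 -69.2]
    [-0.53  0.81  0.26] [ 0.301 -0.444  0.331] [ 31.3 -76.6]
    [-0.87  0.42  0.26] [ 0.276 -0.45   0.343] [ 29.3 -79.4]
(0.62, 0.42, -40) 22 [ 49.1 -56.1] [ 0.61 -0.3  -0.15  1.95  0.5   0.77  0.13] 14
    [-0.95  0.17  0.26] [ 0.458 -0.413  0.433] [ 47.3 -57.9]
    [-0.67  0.7   0.26] [ 0.411 -0.418  0.487] [ 41.3 -63.3]
   
[... 1813 characters left out ...]
0.38   0.507] [ 40.3 -59.5]
    [-0.68  0.69  0.26] [ 0.387 -0.383  0.488] [ 34.  -65.9]
    [-0.86  0.3  -0.42] [ 0.321 -0.409  0.426] [ 27.8 -73.7]
    [-0.6   0.76  0.26] [ 0.315 -0.389  0.446] [ 25.7 -77. ]
(0.7, 0.42, -47) 11 [ 52.  -51.6] [ 0.42 -0.2   0.25  1.9   0.41  0.57  0.38] 14
    [-0.66  0.71  0.26] [ 0.442 -0.474  0.435] [ 51.8 -51.6]
    [-0.67  0.7   0.26] [ 0.432 -0.443  0.484] [ 45.3 -54.3]
    [-0.69  0.68  0.26] [ 0.413 -0.399  0.508] [ 38.4 -58.6]
    [-0.89  0.19 -0.42] [ 0.384 -0.379  0.448] [ 31.9 -65.6]
    [-0.59  0.69 -0.42] [ 0.331 -0.38   0.427] [ 25.5 -73.8]
    [-0.91  0.31  0.26] [ 0.303 -0.386  0.448] [ 23.5 -77.1]
real	0m22.361s
user	1m21.723s
sys	0m0.088s
```

Request:
send_rows([
  {"tx": 0, "ty": 0.8, "tz": 0, "turn": 0, "grip": 0.2},
  {"tx": -0.5, "ty": 0.79, "tz": -0.55, "turn": 0, "grip": 0.2},
  {"tx": -0.5, "ty": 0.79, "tz": -0.55, "turn": 0, "grip": 0.2},
  {"tx": -0.5, "ty": 0.79, "tz": -0.55, "turn": 0, "grip": 0.2},
])

```text
time: 30.0
position: [0.5362, 0.0753, 0.3987]
tool_rot: [1.599, 1.541, -0.032]
ft_force: [1.8, 1.4, -1.5]
grip_width: 0.366
grip_force: 29.9
```

Request:
send_rows([
  {"tx": -0.79, "ty": -0.22, "tz": 0.43, "turn": 0, "grip": 0.2},
  {"tx": -0.79, "ty": -0.22, "tz": 0.43, "turn": 0, "grip": 0.2},
  {"tx": -0.79, "ty": -0.22, "tz": 0.43, "turn": 0, "grip": 0.2},
  {"tx": -0.79, "ty": -0.22, "tz": 0.43, "turn": 0, "grip": 0.2},
  {"tx": -0.79, "ty": -0.22, "tz": 0.43, "turn": 0, "grip": 0.2},
  {"tx": -0.79, "ty": -0.22, "tz": 0.43, "turn": 0, "grip": 0.2},
  {"tx": -0.79, "ty": -0.22, "tz": 0.43, "turn": 0, "grip": 0.2},
  {"tx": -0.79, "ty": -0.22, "tz": 0.43, "turn": 0, "grip": 0.2},
  {"tx": -0.79, "ty": -0.22, "tz": 0.43, "turn": 0, "grip": 0.2},
  {"tx": -0.79, "ty": -0.22, "tz": 0.43, "turn": 0, "grip": 0.2},
  {"tx": -0.79, "ty": -0.22, "tz": 0.43, "turn": 0, "grip": 0.2},
])

```text
time: 31.38
position: [0.5184, -0.3854, 0.4154]
tool_rot: [1.64, 1.546, -0.082]
ft_force: [1.5, 0.4, -2.8]
grip_width: 0.363
grip_force: 30.0
```

```bash
cat > gr2.py <<'E'
from greedy import *
s=ctrl.get_state();q=np.clip(s['joint_positions'],LO,HI)
print(s['time'],s['position'],s['joint_positions'],tilt(s['joint_positions']),"ft",s['ft_force'],s['grip_force'])
import sys
log=[]
for i in range(int(sys.argv[1])):
    best=None
    for v in dirs(q):
        T=F(q)[1];u=T.T@np.array(v);qq=row(q,*u,w=.55);p=F(qq)[0];c=tilt(qq)[0]+300*max(0,.28-p[2])
        if best is None or c<best[0]:best=(c,qq,u)
    q=best[1];print(np.round(best[2],2),np.round(F(q)[0],3),np.round(tilt(q),1))
print(np.round(q,2))
E
python3 gr2.py 9
```

```text
31.375 [ 0.5184 -0.3854  0.4154] [ 0.3138 -0.2741  0.0629  1.9633  0.6312  0.7314  0.0036] (np.float64(50.9258234773788), np.float64(-51.05340831178788)) ft [ 1.5083  0.4097 -2.8267] 29.973887259839103
[ 0.13 -0.44 -0.89] [ 0.504 -0.365  0.428] [ 49.7 -52.6]
[-0.29 -0.68 -0.67] [ 0.487 -0.379  0.442] [ 47.9 -54.4]
[-0.26 -0.7  -0.67] [ 0.469 -0.392  0.458] [ 46.1 -56.3]
[-0.22 -0.72 -0.66] [ 0.447 -0.405  0.476] [ 44.1 -58. ]
[-0.18 -0.73 -0.65] [ 0.424 -0.415  0.497] [ 42.1 -59.6]
[ 0.27 -0.51 -0.82] [ 0.416 -0.396  0.52 ] [ 40.  -61.5]
[ 0.22 -0.97 -0.07] [ 0.395 -0.406  0.501] [ 37.8 -63.5]
[ 0.25 -0.97 -0.04] [ 0.374 -0.416  0.482] [ 35.6 -65.5]
[ 0.66 -0.73 -0.16] [ 0.371 -0.4    0.461] [ 33.5 -67.9]
[ 0.75 -0.3  -0.14  1.75  0.28  1.2   0.44]
```

```bash
cat > mv.py <<'E'
from greedy import *
import sys
# usage: x y z target ; then greedy N
s=ctrl.get_state();q=np.clip(s['joint_positions'],LO,HI);T=R.from_rotvec(s['tool_rot']).as_matrix()
tg=np.array([float(a) for a in sys.argv[1:4]]);d=T.T@(tg-s['position'])/.06;print("move units",d,np.linalg.norm(d))
q,k=go(q,tg);print(k,F(q)[0],np.round(tilt(q),1),q)
q,log=greedy(q,int(sys.argv[4]),.28,.6)
for l in log: print(*l)
E
for t in ".40 -.52 .42" ".36 -.58 .45" ".33 -.53 .5"; do echo == $t; python3 mv.py $t 24 | awk 'NR<3||NR%4==0'; done
```

```text
== .40 -.52 .42
move units [-2.2619 -1.9236  0.3435] 2.9890422450790832
3 [ 0.4  -0.52  0.42] [ 50.9 -51.1] [ 0.6211 -0.2966  0.1922  1.9643  0.1852  0.5861  0.6665]
[ 0.37 -0.29 -0.88] [-0.59  0.77  0.26] [ 0.384 -0.502  0.448] [ 47.  -50.6]
[ 0.75 -0.63 -0.21] [-0.54  0.72 -0.42] [ 0.347 -0.466  0.489] [ 37.2 -49. ]
[ 0.78 -0.63 -0.03] [-0.53  0.73 -0.42] [ 0.307 -0.428  0.451] [ 27.  -45.4]
[ 0.78 -0.6   0.15] [-0.51  0.75 -0.42] [ 0.26  -0.388  0.407] [ 17.1 -35.5]
[ 0.95 -0.07 -0.29] [-0.1   0.96  0.26] [ 0.262 -0.314  0.404] [ 9.1 -6.6]
[ 0.98  0.13 -0.17] [0.13 0.96 0.26] [ 0.316 -0.181  0.441] [ 5.8 57.6]
== .36 -.58 .45
move units [-3.4884 -2.3581  0.3067] 4.221799995092144
5 [ 0.36 -0.58  0.45] [ 50.9 -51.1] [ 0.4698 -0.2742  0.4568  1.8663  0.1007  0.6344  0.8569]
[ 0.42 -0.2  -0.88] [-0.51  0.82  0.26] [ 0.326 -0.539  0.483] [ 48.1 -49.6]
[ 0.83 -0.51 -0.22] [-0.44  0.79 -0.42] [ 0.272 -0.506  0.487] [ 39.3 -43. ]
[ 0.99 -0.14  0.09] [-0.03  0.91 -0.42] [ 0.301 -0.44   0.447] [ 30.9 -33.8]
[ 0.91  0.01 -0.43] [-0.15  0.95  0.26] [ 0.321 -0.362  0.448] [ 22.6 -21.5]
[ 0.87 -0.37  0.32] [-0.32  0.85 -0.42] [ 0.357 -0.262  0.404] [14.7 -2.5]
[ 0.85 -0.46 -0.25] [-0.54  0.8   0.26] [ 0.367 -0.147  0.4  ] [ 8.2 36.1]
== .33 -.53 .5
move units [-3.4273 -2.2311 -0.9657] 4.202046738869776
16 [ 0.3304 -0.5309  0.5001] [ 46.8 -50.3] [ 1.2235 -0.3    -0.1388  1.7773 -0.2405  0.8656  1.0976]
[ 0.79 -0.54 -0.28] [-0.47  0.77 -0.42] [ 0.307 -0.514  0.503] [ 42.2 -48. ]
[ 0.99 -0.1   0.04] [ 0.02  0.91 -0.42] [ 0.282 -0.469  0.466] [ 33.3 -40.2]
[ 0.97 -0.19  0.17] [-0.08  0.9  -0.42] [ 0.309 -0.397  0.424] [ 24.8 -29.1]
[ 0.93 -0.1  -0.36] [-0.21  0.94  0.26] [ 0.325 -0.315  0.423] [ 16.9 -11.9]
[ 0.9  -0.34 -0.27] [-0.42  0.87  0.26] [ 0.35  -0.205  0.42 ] [ 9.9 19. ]
[ 0.97 -0.18 -0.16] [-0.24  0.94  0.26] [ 0.373 -0.051  0.415] [ 7.1 69.9]
```

Request:
send_rows([
  {"tx": -0.76, "ty": -0.65, "tz": 0.12, "turn": 0, "grip": 0.2},
  {"tx": -0.76, "ty": -0.65, "tz": 0.12, "turn": 0, "grip": 0.2},
  {"tx": -0.76, "ty": -0.65, "tz": 0.12, "turn": 0, "grip": 0.2},
  {"tx": 0.4, "ty": -0.3, "tz": -0.85, "turn": 0, "grip": 0.2},
  {"tx": 0.4, "ty": -0.3, "tz": -0.85, "turn": 0, "grip": 0.2},
  {"tx": 0.5, "ty": -0.4, "tz": -0.7, "turn": 0, "grip": 0.2},
  {"tx": 0.7, "ty": -0.6, "tz": -0.3, "turn": 0, "grip": 0.2},
  {"tx": 0.75, "ty": -0.6, "tz": -0.2, "turn": 0, "grip": 0.2},
  {"tx": 0.75, "ty": -0.6, "tz": -0.2, "turn": 0, "grip": 0.2},
])

```text
time: 32.5
position: [0.3933, -0.4339, 0.2612]
tool_rot: [1.731, 1.654, -0.096]
ft_force: [2.9, 1.5, -1.8]
grip_width: 0.365
grip_force: 30.0
```

```bash
python3 gr2.py 14
```

```text
32.5 [ 0.3933 -0.4339  0.2612] [ 1.1256 -0.3014 -0.3525  2.2075  0.0169  0.4759  0.6906] (np.float64(42.92097126303893), np.float64(-52.158599277251916)) ft [ 2.9462  1.4877 -1.7955] 29.969989364035428
[ 0.69  0.46 -0.56] [ 0.427 -0.389  0.269] [ 42.2 -52.7]
[ 0.7   0.38 -0.61] [ 0.456 -0.341  0.279] [ 41.6 -53.6]
[-0.2  -0.75 -0.63] [ 0.439 -0.356  0.281] [ 40.1 -55.7]
[-0.16 -0.76 -0.62] [ 0.421 -0.371  0.284] [ 38.4 -57.9]
[-0.12 -0.78 -0.62] [ 0.402 -0.385  0.288] [ 36.7 -60. ]
[-0.08 -0.79 -0.61] [ 0.381 -0.399  0.293] [ 34.8 -62.1]
[-0.03 -0.8  -0.6 ] [ 0.359 -0.411  0.3  ] [ 32.8 -64.1]
[ 0.42 -0.55 -0.72] [ 0.356 -0.397  0.308] [ 30.7 -66.7]
[ 0.02 -0.84 -0.55] [ 0.333 -0.407  0.318] [ 28.6 -69.3]
[ 0.47 -0.58 -0.67] [ 0.33  -0.391  0.329] [ 26.4 -72.5]
[ 0.07 -0.87 -0.49] [ 0.305 -0.4    0.343] [ 24.4 -75.8]
[ 0.12 -0.87 -0.48] [ 0.278 -0.407  0.357] [ 22.2 -79.2]
[ 0.57 -0.59 -0.57] [ 0.274 -0.389  0.374] [ 20.1 -83.7]
[ 0.18 -0.89 -0.41] [ 0.246 -0.393  0.391] [ 18.1 -88.3]
[ 0.98 -0.3  -0.14  1.81  0.16  1.39  0.7 ]
```

```bash
cat > wv.py <<'E'
from plan import *
import sys
s=ctrl.get_state();T=R.from_rotvec(s['tool_rot']).as_matrix();p=s['position']
print("t",s['time'],"p",p,"q",s['joint_positions'],"tilt",np.round(tilt(s['joint_positions']),1),"az",np.degrees(np.arctan2(p[1],p[0])),"ft",np.linalg.norm(s['ft_force']))
for a in sys.argv[1:]:
    az,el=[np.radians(float(x)) for x in a.split(',')]
    print(a,np.round(T.T@[np.cos(az)*np.cos(el),np.sin(az)*np.cos(el),np.sin(el)],2))
E
python3 wv.py 128,0 128,35 128,60 0,90
```

```text
t 32.5 p [ 0.3933 -0.4339  0.2612] q [ 1.1256 -0.3014 -0.3525  2.2075  0.0169  0.4759  0.6906] tilt [ 42.9 -52.2] az -47.80861157585445 ft 3.757235480170865
128,0 [ 0.56 -0.48 -0.68]
128,35 [ 0.16 -0.14 -0.98]
128,60 [-0.17  0.14 -0.97]
0,90 [-0.52  0.44 -0.73]
```

Request:
send_rows([
  {"tx": 0.3, "ty": -0.25, "tz": -0.9, "turn": 0, "grip": 0.2},
  {"tx": 0.3, "ty": -0.25, "tz": -0.9, "turn": 0, "grip": 0.2},
  {"tx": 0.3, "ty": -0.25, "tz": -0.9, "turn": 0, "grip": 0.2},
  {"tx": 0.3, "ty": -0.25, "tz": -0.9, "turn": 0, "grip": 0.2},
  {"tx": 0.35, "ty": -0.3, "tz": -0.85, "turn": 0, "grip": 0.2},
])

```text
time: 33.12
position: [0.3745, -0.3868, 0.2112]
tool_rot: [1.827, 1.745, -0.083]
ft_force: [1.2, 1.9, -0.6]
grip_width: 0.367
grip_force: 30.0
```

```bash
python3 wv.py 128,0 128,25 128,40 0,90
```

```text
t 33.125 p [ 0.3745 -0.3868  0.2112] q [ 0.8989 -0.3007 -0.2066  2.2595  0.1308  0.5771  0.5489] tilt [ 35.4 -52.2] az -45.92902362265249 ft 2.3319244847065668
128,0 [ 0.62 -0.53 -0.58]
128,25 [ 0.37 -0.32 -0.87]
128,40 [ 0.19 -0.17 -0.97]
0,90 [-0.44  0.38 -0.82]
```

Request:
send_rows([
  {"tx": -0.44, "ty": 0.38, "tz": -0.82, "turn": 0, "grip": 0.2},
  {"tx": -0.44, "ty": 0.38, "tz": -0.82, "turn": 0, "grip": 0.2},
  {"tx": -0.44, "ty": 0.38, "tz": -0.82, "turn": 0, "grip": 0.2},
  {"tx": 0.5, "ty": -0.42, "tz": -0.75, "turn": 0, "grip": 0.2},
  {"tx": 0.5, "ty": -0.42, "tz": -0.75, "turn": 0, "grip": 0.2},
  {"tx": 0.55, "ty": -0.45, "tz": -0.7, "turn": 0, "grip": 0.2},
  {"tx": 0.55, "ty": -0.45, "tz": -0.7, "turn": 0, "grip": 0.2},
])

```text
time: 34.0
position: [0.3348, -0.3127, 0.2546]
tool_rot: [2.124, 1.957, 0.169]
ft_force: [-0.7, -0.6, -2.8]
grip_width: 0.367
grip_force: 30.0
```

```bash
python3 wv.py 128,0 128,20 128,40 0,90
```

```text
t 34.0 p [ 0.3348 -0.3127  0.2546] q [ 0.6262 -0.3001  0.118   2.0652 -0.0658  1.1171  0.6828] tilt [ 15.7 -22.4] az -43.04699373351524 ft 2.9458531821077054
128,0 [ 0.73 -0.65 -0.24]
128,20 [ 0.65 -0.52 -0.55]
128,40 [ 0.5  -0.33 -0.8 ]
0,90 [-0.08  0.26 -0.96]
```

```bash
python3 mv.py .44 -.185 .34 7; python3 wv.py 158,0 158,20
```

```text
move units [ 2.1562  1.913  -1.1495] 3.1032996793479786
4 [ 0.44  -0.185  0.34 ] [ 15.6 -22.2] [ 0.6565 -0.2819 -0.2544  1.8791 -0.0778  1.2646  0.3338]
[ 0.28 -0.84 -0.47] [-0.89  0.37  0.26] [ 0.419 -0.176  0.356] [ 13.2 -22. ]
[ 0.28 -0.86 -0.43] [-0.89  0.37  0.26] [ 0.403 -0.17   0.373] [ 10.5 -21.7]
[ 0.29 -0.88 -0.39] [-0.89  0.37  0.26] [ 0.387 -0.163  0.393] [  7.8 -21.3]
[ 0.29 -0.89  0.34] [-0.84  0.35 -0.42] [ 0.373 -0.158  0.369] [  5.2 -20.3]
[ 0.3  -0.91 -0.3 ] [-0.89  0.38  0.26] [ 0.357 -0.151  0.389] [  2.5 -17.3]
[ 0.68 -0.61  0.42] [-0.55  0.72 -0.42] [ 0.356 -0.118  0.365] [ 0.2 -7.4]
t 34.0 p [ 0.3348 -0.3127  0.2546] q [ 0.6262 -0.3001  0.118   2.0652 -0.0658  1.1171  0.6828] tilt [ 15.7 -22.4] az -43.04699373351524 ft 2.9458531821077054
158,0 [ 0.29 -0.92 -0.27]
158,20 [ 0.24 -0.78 -0.58]
```

Request:
send_rows([
  {"tx": 0.54, "ty": 0.48, "tz": -0.3, "turn": 0, "grip": 0.2},
  {"tx": 0.54, "ty": 0.48, "tz": -0.3, "turn": 0, "grip": 0.2},
  {"tx": 0.54, "ty": 0.48, "tz": -0.3, "turn": 0, "grip": 0.2},
  {"tx": 0.54, "ty": 0.48, "tz": -0.3, "turn": 0, "grip": 0.2},
  {"tx": 0.28, "ty": -0.85, "tz": -0.45, "turn": 0, "grip": 0.2},
  {"tx": 0.28, "ty": -0.85, "tz": -0.4, "turn": 0, "grip": 0.2},
  {"tx": 0.28, "ty": -0.85, "tz": -0.3, "turn": 0, "grip": 0.2},
])

```text
time: 34.88
position: [0.4026, -0.1655, 0.308]
tool_rot: [2.197, 2.006, 0.09]
ft_force: [-1.2, -2.9, -0.8]
grip_width: 0.363
grip_force: 30.0
```

```bash
python3 wv.py 158,0 158,20; python3 gr2.py 4
```

```text
t 34.875 p [ 0.4026 -0.1655  0.308 ] q [ 0.498  -0.2976 -0.152   1.9432 -0.0219  1.3189  0.2615] tilt [ 10.1 -27.6] az -22.343738796772385 ft 3.2345037392409655
158,0 [ 0.28 -0.94 -0.17]
158,20 [ 0.24 -0.83 -0.5 ]
34.875 [ 0.4026 -0.1655  0.308 ] [ 0.498  -0.2976 -0.152   1.9432 -0.0219  1.3189  0.2615] (np.float64(10.054254955443263), np.float64(-27.603566397983922)) ft [-1.2263 -2.8702 -0.8487] 29.96811294928193
[ 0.26 -0.87 -0.42] [ 0.387 -0.158  0.322] [  7.4 -30. ]
[ 0.27 -0.89 -0.38] [ 0.372 -0.151  0.337] [  4.6 -35.3]
[ 0.27 -0.9  -0.33] [ 0.357 -0.144  0.353] [  2.1 -54.2]
[-0.2  -0.89  0.41] [ 0.333 -0.166  0.327] [   1.1 -135. ]
[ 0.56 -0.3  -0.14  1.9  -0.02  1.55  0.33]
```

Request:
send_rows([
  {"tx": 0.36, "ty": -0.85, "tz": -0.35, "turn": 0, "grip": 0.2},
  {"tx": 0.36, "ty": -0.85, "tz": -0.35, "turn": 0, "grip": 0.2},
  {"tx": 0.36, "ty": -0.85, "tz": -0.3, "turn": 0, "grip": 0.2},
])

```text
time: 35.25
position: [0.3598, -0.1261, 0.263]
tool_rot: [2.296, 2.102, 0.026]
ft_force: [-0.2, -0.7, -1.2]
grip_width: 0.365
grip_force: 30.0
```

```bash
python3 plan.py | head -1; python3 gr2.py 2
```

```text
t 35.25 p [ 0.3598 -0.1261  0.263 ] q [ 0.2488 -0.3015  0.014   2.0262  0.0055  1.3834  0.1731] up_b [-0.0155  0.0408  0.9991] ft [-0.1729 -0.7466 -1.222 ] grip 0.36501863001929546
35.25 [ 0.3598 -0.1261  0.263 ] [ 0.2488 -0.3015  0.014   2.0262  0.0055  1.3834  0.1731] (np.float64(1.9217886242100561), np.float64(-17.238179189782937)) ft [-0.1729 -0.7466 -1.222 ] 29.968120059929788
[ 0.93 -0.25 -0.27] [ 0.367 -0.073  0.276] [  0.7 -28.8]
[-0.78 -0.57 -0.26] [ 0.346 -0.123  0.289] [  0.6 170.7]
[ 0.45 -0.3  -0.15  1.97 -0.04  1.48  0.23]
```

```bash
cat > place.py <<'E'
from plan import *
s=ctrl.get_state();T=R.from_rotvec(s['tool_rot']).as_matrix();p=s['position']
tgt=np.array([.429,-.325,.007])-T@o
# lowest corner
c=[(T@(o+B@np.array([a*.023,b*.023,0]))+p)[2] for a in(1,-1) for b in(1,-1)]
print(s['time'],"p",p,"target",tgt,"lowest corner z",min(c),"up",T@B[:,2],"ft",s['ft_force'],"grip",s['grip_width'],s['grip_force'])
d=tgt-p;print("level move units",T.T@np.array([d[0],d[1],0])/.06,"full",T.T@d/.06,"up",T[2])
E
python3 place.py
```

```text
35.25 p [ 0.3598 -0.1261  0.263 ] target [ 0.4263 -0.3226  0.0948] lowest corner z 0.17385309286411837 up [-0.0155  0.0408  0.9991] ft [-0.1729 -0.7466 -1.222 ] grip 0.36501863001929546 29.968120059929788
level move units [-3.1638  1.3909  0.068 ] full [-3.144   1.299   2.8697] up [-0.0071  0.0328 -0.9994]
```

Request:
send_rows([
  {"tx": -0.79, "ty": 0.35, "tz": 0.02, "turn": 0, "grip": 0.2},
  {"tx": -0.79, "ty": 0.35, "tz": 0.02, "turn": 0, "grip": 0.2},
  {"tx": -0.79, "ty": 0.35, "tz": 0.02, "turn": 0, "grip": 0.2},
  {"tx": -0.79, "ty": 0.34, "tz": 0, "turn": 0, "grip": 0.2},
  {"tx": 0, "ty": -0.02, "tz": 0.8, "turn": 0, "grip": 0.2},
  {"tx": 0, "ty": -0.02, "tz": 0.8, "turn": 0, "grip": 0.2},
  {"tx": 0, "ty": 0, "tz": 0.4, "turn": 0, "grip": 0.2},
  {"tx": 0, "ty": 0, "tz": 0, "turn": 0, "grip": 0.2},
])

```text
time: 36.25
position: [0.4282, -0.3188, 0.1395]
tool_rot: [2.295, 2.115, 0.027]
ft_force: [-0.4, 0.5, -2.0]
grip_width: 0.361
grip_force: 30.0
```

```bash
python3 place.py; python3 - <<'E'
from h import *
import cv2
a=cv2.resize(cam("side")[2][200:320,250:410,::-1],(400,300),interpolation=cv2.INTER_CUBIC);b=cv2.resize(cam("scene")[2][120:240,210:370,::-1],(400,300),interpolation=cv2.INTER_CUBIC)
cv2.imwrite("pics/p1.png",np.hstack([a,b]))
E
```

```text
36.25 p [ 0.4282 -0.3188  0.1395] target [ 0.4268 -0.3231  0.0948] lowest corner z 0.05057703452505079 up [-0.0103  0.0346  0.9994] ft [-0.3958  0.4647 -2.0108] grip 0.3611183996610119 29.992129281163216
level move units [-0.0735 -0.0168 -0.0003] full [-0.0724 -0.0368  0.7435] up [-0.0014  0.0268 -0.9996]
```

View pics/p1.png

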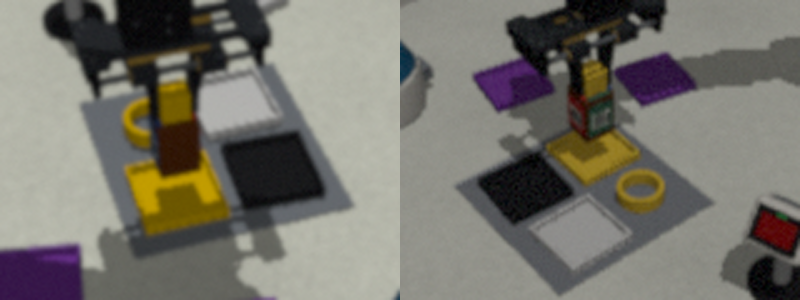

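The bottle is upright above the yellow tray in both views, side (180,145) and scene (590,110). I'll lower it gently.

Request:
send_rows([
  {"tx": -0.07, "ty": -0.03, "tz": 0.25, "turn": 0, "grip": 0.2},
  {"tx": 0, "ty": 0, "tz": 0.25, "turn": 0, "grip": 0.2},
  {"tx": 0, "ty": 0, "tz": 0.13, "turn": 0, "grip": 0.2},
  {"tx": 0, "ty": 0, "tz": 0.03, "turn": 0, "grip": 0.2},
  {"tx": 0, "ty": 0, "tz": 0, "turn": 0, "grip": 0.2},
])

```text
time: 36.98
position: [0.4295, -0.3242, 0.1024]
tool_rot: [2.291, 2.11, 0.031]
ft_force: [-0.1, 0.0, -2.3]
grip_width: 0.366
grip_force: 30.0
```

```bash
python3 place.py
```

```text
36.975 p [ 0.4295 -0.3242  0.1024] target [ 0.4262 -0.3229  0.0948] lowest corner z 0.013326663473311268 up [-0.0166  0.0371  0.9992] ft [-0.0725  0.0355 -2.2792] grip 0.36564277846477844 29.9921006988734
level move units [ 0.0162 -0.0557 -0.0019] full [ 0.0166 -0.0599  0.1246] up [-0.0034  0.0333 -0.9994]
```

Request:
send_rows([
  {"tx": 0, "ty": 0, "tz": 0.06, "turn": 0, "grip": 0.2},
  {"tx": 0, "ty": 0, "tz": 0.03, "turn": 0, "grip": 0.2},
  {"tx": 0, "ty": 0, "tz": 0.015, "turn": 0, "grip": 0.2},
  {"tx": 0, "ty": 0, "tz": 0, "turn": 0, "grip": 0.2},
])

```text
time: 37.48
position: [0.4296, -0.3242, 0.0961]
tool_rot: [2.291, 2.11, 0.031]
ft_force: [1.2, -0.2, -1.3]
grip_width: 0.365
grip_force: 30.0
```

```bash
python3 place.py
```

```text
37.475 p [ 0.4296 -0.3242  0.0961] target [ 0.4262 -0.3229  0.0948] lowest corner z 0.0070453799853940485 up [-0.0166  0.037   0.9992] ft [ 1.1848 -0.1926 -1.2828] grip 0.3646476333177164 29.99223102349788
level move units [ 0.0164 -0.0572 -0.002 ] full [ 0.0165 -0.0579  0.0199] up [-0.0033  0.0333 -0.9994]
```

Request:
send_rows([
  {"tx": 0, "ty": 0, "tz": 0.015, "turn": 0, "grip": 0.2},
  {"tx": 0, "ty": 0, "tz": 0.01, "turn": 0, "grip": 0.2},
  {"tx": 0, "ty": 0, "tz": 0, "turn": 0, "grip": 0.2},
])

```text
time: 37.85
position: [0.4297, -0.3245, 0.0957]
tool_rot: [2.291, 2.109, 0.032]
ft_force: [-2.7, 0.6, 6.1]
grip_width: 0.363
grip_force: 30.0
```

```bash
python3 place.py
```

```text
37.85 p [ 0.4297 -0.3245  0.0957] target [ 0.4262 -0.3229  0.0948] lowest corner z 0.006619346568703277 up [-0.017   0.0372  0.9992] ft [-2.7056  0.5664  6.1369] grip 0.3629906171181867 30.016974289901555
level move units [ 0.022  -0.0605 -0.0021] full [ 0.022  -0.061   0.0128] up [-0.0035  0.0337 -0.9994]
```

The bottle has made contact. I'll loosen the grip first so it settles flat, then open.

Request:
send_rows([
  {"tx": 0, "ty": 0, "tz": 0, "turn": 0, "grip": 0.3},
  {"tx": 0, "ty": 0, "tz": 0, "turn": 0, "grip": 0.34},
  {"tx": 0, "ty": 0, "tz": 0, "turn": 0, "grip": 0.4},
  {"tx": 0, "ty": 0, "tz": 0, "turn": 0, "grip": 0.5},
  {"tx": 0, "ty": 0, "tz": 0, "turn": 0, "grip": 0.6},
  {"tx": 0, "ty": 0, "tz": 0, "turn": 0, "grip": 0.7},
  {"tx": 0, "ty": 0, "tz": 0, "turn": 0, "grip": 0.8},
  {"tx": 0, "ty": 0, "tz": 0, "turn": 0, "grip": 0.8},
], newtons=3)

```text
time: 38.85
position: [0.4296, -0.3242, 0.0946]
tool_rot: [2.291, 2.11, 0.031]
ft_force: [-0.3, 0.4, -0.6]
grip_width: 0.78
grip_force: 0.0
```

Request:
send_rows([
  {"tx": 0, "ty": 0, "tz": -0.2, "turn": 0, "grip": 0.8},
  {"tx": 0, "ty": 0, "tz": -0.5, "turn": 0, "grip": 0.8},
  {"tx": 0, "ty": 0, "tz": -0.9, "turn": 0, "grip": 0.8},
  {"tx": 0, "ty": 0, "tz": -0.9, "turn": 0, "grip": 0.8},
  {"tx": 0, "ty": 0, "tz": 0, "turn": 0, "grip": 0.8},
])

```text
time: 39.48
position: [0.4269, -0.3252, 0.2507]
tool_rot: [2.284, 2.103, 0.036]
ft_force: [0.6, -0.6, -0.9]
grip_width: 0.799
grip_force: 0.0
```

```bash
python3 place.py|head -1; python3 - <<'E'
from h import *
import cv2
a=cv2.resize(cam("side")[2][120:320,220:420,::-1],(400,400),interpolation=cv2.INTER_CUBIC);b=cv2.resize(cam("scene")[2][120:320,230:430,::-1],(400,400),interpolation=cv2.INTER_CUBIC)
cv2.imwrite("pics/p2.png",np.hstack([a,b]))
E
```

```text
39.475 p [ 0.4269 -0.3252  0.2507] target [ 0.4254 -0.3224  0.0948] lowest corner z 0.16132639333741172 up [-0.0258  0.0424  0.9988] ft [ 0.5736 -0.612  -0.9387] grip 0.7990101931011107 0.0
```

View pics/p2.png

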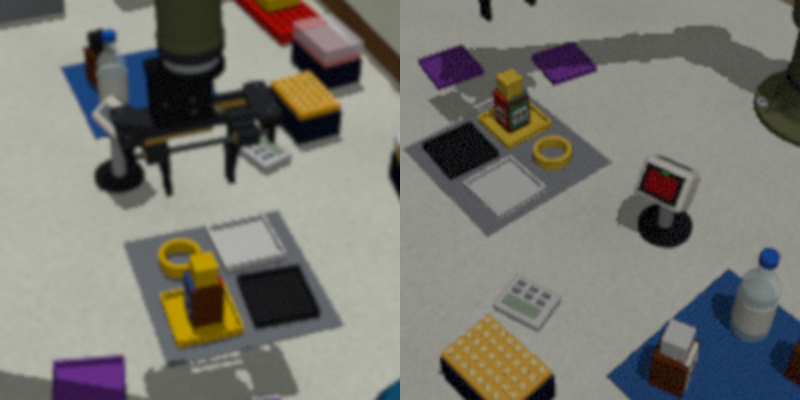

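The bottle stands upright in the yellow tray at side (203,295) and scene (512,105). The gripper is clear and the bystanders look unmoved.

```bash
python3 -c "
from bench import ctrl
print(ctrl.close_job())"
```

```text
the job is handed in; nothing more can be done
None
```

The red, green and blue labels were each held still in front of the reader for over a second, in that order and about 4 cm away. The bottle then went down upright in the yellow tray, and I let go and handed the job in at about 39.5 s. By my own calculation each label was within about 2.5° of square, relying on a reader angle good to about 3°. Joints 2, 3 and 4 read up to 0.003 rad past their listed limits while I tilted the tool, which could count against the joint-range rule.

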